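# Hang a towing eye on a freely swinging snap hook

## Task

Hang the towing eye on the snap hook of the hanging stand. The hook swings freely, so first touch it with the eye or the fingers, ease it back against its stop on the mast side and hold it there with 2 or 3 N, its keeper still shut, until it is quite still; then push the ring in through the brass spring keeper and lower it into the bowl. Before letting go, tug the eye down with about 7 N, the keeper shut above it, to prove that it is seated, and leave it hanging at rest; never load the light hook or keeper with more than 15 N, and leave the other things where they are.

Things in the scene. Friction and masses are not known exactly. Their poses are not given: they have to be found in the camera images.
- eye_grip (a point): Grip place of the towing eye: centre of its dark 12 x 12 mm square shank, 6 mm above the bench while it lies flat. A steel ring on a straight shank, 0.15 to 0.3 kg. x points along the shank to the ring, z is the ring's flat normal (up while it lies). The square part reaches from 41 mm ahead, where the ring begins, to 25 mm behind; then a 12 mm threaded end to 46 mm behind.
- eye_ring (a point): Centre of the towing eye's ring, 66 mm from eye_grip along x; same axes. The ring is 10 mm round bar, its centre line at 22 mm radius: 34 mm clear hole, 54 mm over all.
- eye_top (a point): Centre of the ring's bar at the end farthest from the shank, 22 mm from eye_ring along x; same axes. Here the ring rests on the hook when it hangs; seated, this point lies 5 mm above the bowl's inner bottom.
- stand: The fixed hanging stand: grey base plate 180 x 100 x 8 mm, steel mast, arm at 0.36 m height that ends in a clevis. Origin on the bench, plumb below the clevis pin; x points horizontally from there to the mast (118 mm away), so the hook's open side, with the tip, looks along -x. The hook swings in this x-z plane only.
- hanger_pin (a point): Clevis pin, 325 mm above the bench; its axes swing with the hanger and are the stand's when it is plumb; -z runs down the strap to a dark clamp block (z = -32 to -58 mm). The 0.28 kg hanger rests near plumb and swings for seconds at the slightest touch. Pushed toward the mast it yields to under 1 N until the clevis stops it dead, somewhere 0.18 to 0.26 rad from plumb (set by hand, not reported).
- hook_clamp (a point): Underside of the hanger's clamp block, 58 mm below the pin, axes as hanger_pin. An 8 mm rod runs down from it on the z axis to the snap hook, held at a drop D of 0 to 24 mm that is not reported (feel or see it). Here: keeper pivot x = 1, z = -41 - D mm; tip's round top x = -4, z = -67 - D; back of the hook's loop x = 24; throat 20 mm wide; bowl's inner bottom x = 10, z = -86 - D.
- keeper (a joint): Brass spring keeper, 12 mm wide, 28 mm long, hanging parallel to the rod from its pivot down to the inside of the tip; rad: 0 shut, grows to 0.85 as its lower end is pushed in toward the back of the loop. The ring's bar pushed in just above the tip opens it at about 3 to 6 N once the hook is held on its stop (nearer the pivot it takes more); it snaps shut above a bar lowered into the bowl.
- squeeze_bottle: White squeeze bottle, 225 mm tall, 69 mm wide, a bystander; origin at the centre of its foot.
- touchup_bottle: Small touch-up bottle with a black cap, 74 mm tall, 26 mm wide, a bystander; origin at the centre of its foot.
- wax_tin: White tin with a red lid, 34 mm tall, 80 mm wide, a bystander; origin at the centre of its foot.
- jar_green: Jar with a green lid, 56 mm tall, 64 mm wide, a bystander; origin at the centre of its foot.

How it is judged:
On the way, in this order (a step that is already met when the one before it is completed fails the run):
1. the hook, its keeper still shut, is held still against its back stop by a touch (contact force between hanger and anything else above 1.2 N and angular speed of hanger below 0.15 rad/s and value of joint keeper below 0.15 rad), for 0.5 s.
2. the ring sits in the hook below the closed keeper and is tugged down with more than 4 N (value of joint keeper below 0.12 rad and contact force between eye and hanger above 4 N and x of eye_top in the frame of hanger_pin between 0.001 and 0.022 m and z of eye_top in the frame of hanger_pin between -0.174 and -0.13 m), for 0.25 s.
At the end, for the whole second after the job is handed in: The eye hangs by the end of its ring in the bowl of the hook, shank straight down within 20 degrees, the keeper shut above it, nearly at rest (eye under 0.12 m/s, hanger under 0.6 rad/s) (value of joint keeper below 0.12 rad and contact force between eye and hanger above 0.8 N and x of eye_top in the frame of hanger_pin between 0.001 and 0.022 m and z of eye_top in the frame of hanger_pin between -0.174 and -0.13 m and angle between eye_ring's own x axis and vertical below 0.35 rad and linear speed of eye below 0.12 m/s and angular speed of hanger below 0.6 rad/s); the robot touches nothing.
It fails at once if the hook, keeper or strap is loaded with more than 17 N (contact force between hanger and anything else above 17 N).
It fails at once if a bystander is pushed more than 30 mm or knocked over (distance of any of squeeze_bottle, touchup_bottle, jar_green, wax_tin from where it was at the start of the episode above 0.03 m).
It also fails if it takes over 72 s, if anything falls off the work surface, if the arm or the gripper's body presses on something with over 40 N, if the wrist force passes 120 N, or if a joint passes its speed limit or range.

## Robot

A 7-joint arm with a two-finger parallel gripper is mounted at the origin on a cart in front of the work surface, level with it; the furniture and walls round the work are solid. World frame = base frame: x ahead of the robot, y to its left, z up, the work surface at z = 0. Lengths are in m, angles in rad, forces in N, time in s.
With the tool pointing down it reaches from about 0.35 to 0.9 m from the base axis. Payload 8.1 kg.
Tool frame: the origin (TCP) lies at the very end of the fingers, on their centre line; the grasp point (between the pads) lies arm.hold_point_z behind it (arm.hold_point_z is the distance from the TCP to the grasp point, in m); z points along the fingers, y is the line along which they close (so a half turn about z gives the same grasp; the last joint's range is limited). The gripper opens to 92 mm and grips with 3 to 60 N. Pads are 19 mm wide; open, the fingers measure 130 mm over their backs; the gripper's body (75 mm by 190 mm) begins 47 mm behind the grasp point.
Start: joints at [1.086, 0.434, 0.025, 1.573, -0.012, 1.134, -0.075], TCP at [0.233, -0.58, 0.187] pointing down, gripper open.
Joint ranges: [-2.62, 2.62], [-0.44, 2.09], [-1.27, 1.32], [0.08, 2.57], [-1.32, 4.46], [0.12, 2], [-2.74, 2.74]. Speed limits (rad/s): [2.22, 2.22, 3.01, 3.01, 3.14, 3.14, 3.14].

## Interface

Orientations are given as a rotation vector (axis times angle).
In Python, from cell import arm, vision, job, cut_out gives the robot as it stands. The module is installed in compiled form; this text tells all that it offers.
- The arm moves only by the tool play_rows, never from a script. Its argument "increments" is text: rows parted by semicolons, each of 5 numbers parted by spaces: the shift along the tool's x, y, z in cm, then the turn about the tool's z in degrees, then the opening, from -1 (shut) to 1 (fully open), so that 0 is half open. A call has 1 to 5 rows; each row shifts and turns the commanded pose from where the row before left it, along the tool's axes as they then stand; what a row does not reach is not made up. A row lasts 1/12 s, in which the tool goes at most 41.7 mm and 7.16 degrees, less where a joint would pass 70% of its speed; a pose out of reach is approached as far as the arm can. A call is refused whole if a number of a shift passes 4.17 or a number of a turn 7.16, either way. A call with a gripper value outside its range is refused whole. The fingers move at their own pace and stop on an object; "grip_force" is the grip in N (left out, the last holds). Time passes only in rows, so rows that do not move let the fingers close. It gives the time, the measured TCP pose, the force, the opening and the grip force at its end, in the units of the state.
- arm.observe(): the state, without advancing time (a new reading comes with each control period).
- vision.get_image(name): name is "side" or "top"; returns a dict with "frame" (384x512x3 uint8, red, green, blue), "z_map" (384x512 float32, m along the optical axis (not along the pixel's ray), 0 where there is no reading), "mtx" (3x3 intrinsics, pixels), "distortion" ([k1, k2, p1, p2, k3] as OpenCV has them; the pictures are not rectified), "cam_to_world" (4x4, takes a point from camera to world coordinates). Camera axes: x right, y up, looking along -z (the intrinsics and any distortion apply to the point x, -y, -z); pixel columns grow to the right and rows downward; lengths in m; the calibration is good to about 2 mm. A picture is of the moment at which its call begins.
- job.sign_off(): hands the job in; it is judged then, once.
Trained networks look in a picture, given as the dict that the camera call returned (one of the last four; its "shot" number tells which), for a name from the list of things; names that differ only in an ending like _2 or _b are one class to them, and where a whole thing is asked for, a point or a joint stands for the part that bears it (a point fixed in the world has none). Each returns a list of dicts, best first, with "confidence" (0 to 1); they miss things now and then, are a little off and sometimes report something else, mostly with a low value. They report only what shows in the picture. A call takes as long as a camera call.
- cut_out(query, picture): "mask" (384x512 bool, what is visible of it) and "point" ([row, column] in pixels, amid what is visible of it).
The state is a dict: "clock": time; "joints": joint angles; "dq": joint speeds; "joint_efforts": joint torques, N m; "position": TCP position; "ee_rot": TCP orientation; "force": force on the tool from outside, world axes, zero at the start; "ft_torque": the same for the moment, N m; "width": opening from 0.0 (shut) to 1.0 (fully open); "gripper_force": force on a finger pad.
Only numpy, scipy, OpenCV 4.12 (cv2) and the standard library are available. Lean on these libraries where they do the work, as an engineer would, in place of code of your own. Each camera call takes 0.05 s, during which the arm holds its last target. There are 200 camera calls.

## Working session

There is one attempt and no reset: what is moved stays moved. The work goes in short steps, Python scripts to look and compute and a tool call to move; the robot and the scene stay as the last step left them, time stands still between calls to the robot, and variables do not carry over. Pictures are saved under pics/ and viewed, at most 10 in all, crops included, and the job is handed in when it is done.

Besides the shell and the picture viewer there is one more tool, called after "Request:" by a JSON object that holds its "method" and its "body", one argument or row to a line. play_rows: Moves the arm, as the interface text tells. Its arguments: {"type":"object","properties":{"increments":{"type":"string"},"grip_force":{"type":"number"}},"required":["increments"]}

```bash
mkdir -p pics; cat > h.py <<'E'
import numpy as np, cv2
from cell import arm, vision, job, cut_out
from scipy.spatial.transform import Rotation as R
def pts(im,mask):
    r,c=np.nonzero(mask&(im['z_map']>0)); d=im['z_map'][r,c]
    u=cv2.undistortPoints(np.stack([c,r],1).astype(np.float64)[:,None],im['mtx'],im['distortion'])[:,0]
    p=np.stack([u[:,0]*d,-u[:,1]*d,-d,np.ones_like(d)],1)
    return (p@im['cam_to_world'].T)[:,:3]
def st():
    s=arm.observe(); 
    print({k:np.round(s[k],4).tolist() for k in s}); print(np.round(R.from_rotvec(s['ee_rot']).as_matrix(),3).tolist()); return s
E
python3 - <<'E'
from h import *
st(); print(arm.hold_point_z)
ims=[]
for n in ['side','top']:
    im=vision.get_image(n); ims.append(cv2.cvtColor(im['frame'],cv2.COLOR_RGB2BGR))
    print(n,np.round(im['cam_to_world'],3).tolist(),im['mtx'].tolist())
    for q in ['eye_grip','stand','hanger_pin','keeper','squeeze_bottle','touchup_bottle','wax_tin','jar_green']:
        for o in cut_out(q,im)[:1]:
            p=pts(im,o['mask'])
            print(q,round(o['confidence'],2),np.round(o['point']),o['mask'].sum(), *( [np.round(np.percentile(p,[3,50,97],axis=0),3).tolist()] if len(p) else []))
    cv2.imwrite(f'pics/{n}0.png',ims[-1])
E
```

```text
{'clock': 0.0, 'joints': [1.0864, 0.4352, 0.025, 1.5741, -0.0116, 1.134, -0.0751], 'dq': [0.0004, 0.0018, 0.0002, 0.0007, -0.0004, -0.0007, -0.0019], 'joint_efforts': [-0.0004, -66.7844, 0.9849, -31.4465, -0.0606, 0.0427, 0.0002], 'position': [0.2326, -0.5795, 0.1864], 'ee_rot': [-3.0831, -0.5957, 0.0007], 'force': [0.8886, -0.4916, -0.0474], 'ft_torque': [0.0075, 0.0061, -0.0042], 'gripper_force': 0.0, 'width': 0.9987}
[[0.928, 0.373, -0.001], [0.373, -0.928, 0.001], [-0.0, -0.002, -1.0]]
0.0188
side [[-0.922, 0.172, -0.347, 0.184], [-0.387, -0.449, 0.806, 0.493], [-0.017, 0.877, 0.48, 0.615], [0.0, 0.0, 0.0, 1.0]] [[389.3932324103369, 0.0, 258.9155441734491], [0.0, 389.3932324103369, 198.38420951000614], [0.0, 0.0, 1.0]]
eye_grip 0.88 [260. 313.] 369 [[0.324, -0.349, 0.001], [0.37, -0.287, 0.01], [0.414, -0.241, 0.014]]
stand 0.77 [166. 198.] 3198 [[0.588, -2.014, -0.233], [0.694, -0.309, 0.201], [1.464, -0.271, 0.366]]
hanger_pin 0.65 [155. 237.] 326 [[0.585, -0.335, 0.166], [0.594, -0.324, 0.238], [0.616, -0.305, 0.302]]
touchup_bottle 0.56 [256. 216.] 235 [[0.581, -0.194, 0.004]
[... 395 characters left out ...]
256.11667922305344], [0.0, 366.7097117153031, 194.77738410191193], [0.0, 0.0, 1.0]]
eye_grip 0.67 [229. 286.] 212 [[0.328, -0.348, 0.005], [0.377, -0.289, 0.01], [0.417, -0.246, 0.014]]
stand 0.7 [128. 307.] 2899 [[0.574, -0.37, 0.003], [0.663, -0.318, 0.014], [0.736, -0.277, 0.371]]
squeeze_bottle 0.91 [190. 235.] 516 [[0.449, -0.16, 0.075], [0.476, -0.132, 0.145], [0.51, -0.101, 0.199]]
touchup_bottle 0.5 [171. 210.] 540 [[0.526, -0.079, 0.02], [0.561, -0.045, 0.033], [0.596, -0.011, 0.037]]
wax_tin 0.92 [167. 211.] 542 [[0.526, -0.079, 0.02], [0.56, -0.045, 0.033], [0.596, -0.01, 0.037]]
jar_green 0.62 [202. 201.] 403 [[0.429, -0.06, 0.016], [0.456, -0.032, 0.055], [0.486, -0.001, 0.059]]
```

```bash
python3 - <<'E'
import cv2
a=cv2.imread('pics/side0.png');b=cv2.imread('pics/top0.png')
cv2.imwrite('pics/s1.png',cv2.resize(a[60:340,120:430],None,fx=2.1,fy=2.1,interpolation=3)[:600,:800])
cv2.imwrite('pics/t1.png',cv2.resize(b[80:290,150:400],None,fx=2.8,fy=2.8,interpolation=3)[:600,:800])
E
```

```text
(no output)
```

View pics/s1.png

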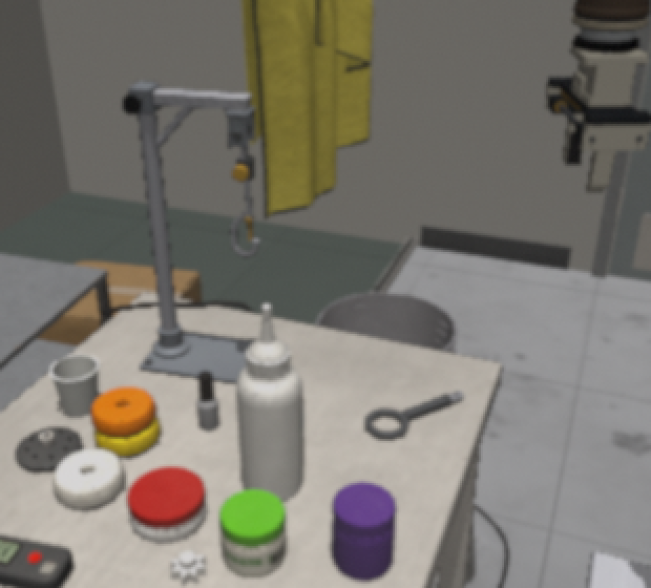

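View pics/t1.png

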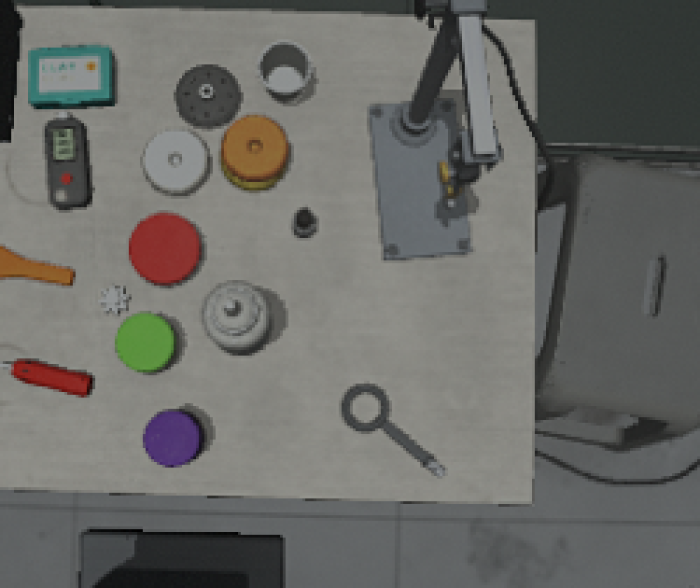

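The top view shows the eye lying with its ring toward the stand (ring at crop 365,407, shank end at 440,470). The hook's open side faces the robot, and the bottle stands clear of the straight path between them. Next I'll measure the eye, the stand yaw and the hook.

```bash
python3 - <<'E'
from h import *
for n in ['top','side']:
    im=vision.get_image(n)
    full=np.ones((384,512),bool)
    o=cut_out('eye_grip',im)[0]; p=pts(im,o['mask']); p=p[(p[:,2]>.003)&(p[:,2]<.02)]
    q=p[:,:2]; m=q.mean(0); d=np.linalg.svd(q-m)[2][0]; d*=np.sign(d[1]); t=(q-m)@d; w=(q-m)@[-d[1],d[0]]
    # ring: centroid near the ring end
    tm=np.percentile(t,99.5); c=m+d*(tm-.027); 
    r=q[np.linalg.norm(q-c,axis=1)<.032]; rc=r.mean(0)
    sh=q[t<tm-.06]; sm=sh.mean(0)
    dd=(rc-sm)/np.linalg.norm(rc-sm)
    print(n,'eye ring',c,rc,'axis',d,dd,'len',np.ptp(t),'grip',rc-.066*dd,'shank end t',t.min(),tm)
    P=pts(im,full)
    b=P[(P[:,0]>.5)&(P[:,0]<.85)&(P[:,1]>-.42)&(P[:,1]<-.2)]
    pl=b[(b[:,2]>.005)&(b[:,2]<.013)][:,:2].astype(np.float32)
    print('plate',len(pl),cv2.minAreaRect(pl))
    ar=b[(b[:,2]>.355)&(b[:,2]<.39)]; print('arm',len(ar),cv2.minAreaRect(ar[:,:2].astype(np.float32)) if len(ar)>4 else 0, ar[:,2].max() if len(ar) else 0)
    ms=b[(b[:,2]>.05)&(b[:,2]<.3)&(b[:,0]>.66)]; print('mast',len(ms),ms.mean(0) if len(ms) else 0)
    hk=b[(b[:,2]>.13)&(b[:,2]<.34)&(b[:,0]<.65)]
    for z in np.arange(.13,.34,.01):
        s=hk[(hk[:,2]>=z)&(hk[:,2]<z+.01)]
        if len(s): print(round(z,3),len(s),np.round(s.min(0),3),np.round(np.median(s,0),3),np.round(s.max(0),3))
    if n=='side':
        bgr=cv2.cvtColor(im['frame'],cv2.COLOR_RGB2BGR)
        cv2.imwrite('pics/hook.png',cv2.resize(bgr[100:190,195:265],None,fx=6,fy=6,interpolation=3))
E
```

```text
top eye ring [ 0.39198236 -0.2710701 ] [ 0.39210614 -0.27107655] axis [0.63291899 0.77421803] [0.63766398 0.77031464] len 0.1279870290006186 grip [ 0.35002032 -0.32191732] shank end t -0.08064986884155516 0.046950087504859704
plate 1198 ((0.6848053932189941, -0.28831368684768677), (0.2151651382446289, 0.33844485878944397), 80.75309753417969)
arm 715 ((0.6586001515388489, -0.31328141689300537), (0.14434021711349487, 0.055241554975509644), 10.775908470153809) 0.37518817054349496
mast 266 [ 0.70889861 -0.31142202  0.18523582]
0.16 8 [ 0.6   -0.327  0.166] [ 0.606 -0.326  0.168] [ 0.611 -0.324  0.17 ]
0.17 3 [ 0.59  -0.332  0.17 ] [ 0.594 -0.327  0.172] [ 0.597 -0.326  0.176]
0.18 10 [ 0.585 -0.333  0.182] [ 0.588 -0.329  0.187] [ 0.594 -0.324  0.189]
0.19 4 [ 0.59  -0.334  0.192] [ 0.594 -0.33   0.195] [ 0.595 -0.328  0.197]
0.2 2 [ 0.593 -0.327  0.2  ] [ 0.605 -0.326  0.2  ] [ 0.617 -0.325  0.201]
0.21 14 [ 0.592 -0.339  0.212] [ 0.595 -0.326  0.216] [ 0.606 -0.322  0.218]
0.22 5 [ 0.592 -0.33   0.22 ] [ 0.596 -0.327  0.221] [ 0.602 -0.327  0.223]
0.23 2 [ 0.59  -0.33   0.237] [ 0.59  
[... 2009 characters left out ...]
2  0.249]
0.25 11 [ 0.591 -0.329  0.251] [ 0.595 -0.325  0.255] [ 0.597 -0.322  0.259]
0.26 8 [ 0.589 -0.328  0.26 ] [ 0.592 -0.325  0.264] [ 0.596 -0.321  0.269]
0.27 36 [ 0.583 -0.337  0.27 ] [ 0.589 -0.307  0.276] [ 0.602 -0.303  0.28 ]
0.28 49 [ 0.583 -0.333  0.28 ] [ 0.59  -0.309  0.285] [ 0.602 -0.303  0.29 ]
0.29 34 [ 0.586 -0.337  0.29 ] [ 0.594 -0.32   0.293] [ 0.602 -0.315  0.3  ]
0.3 13 [ 0.589 -0.333  0.301] [ 0.595 -0.319  0.305] [ 0.611 -0.315  0.31 ]
0.31 46 [ 0.585 -0.341  0.31 ] [ 0.594 -0.314  0.315] [ 0.61  -0.308  0.319]
0.32 53 [ 0.586 -0.342  0.32 ] [ 0.591 -0.313  0.325] [ 0.609 -0.303  0.33 ]
0.33 56 [ 0.585 -0.345  0.33 ] [ 0.594 -0.314  0.334] [ 0.608 -0.308  0.34 ]
```

View pics/hook.png

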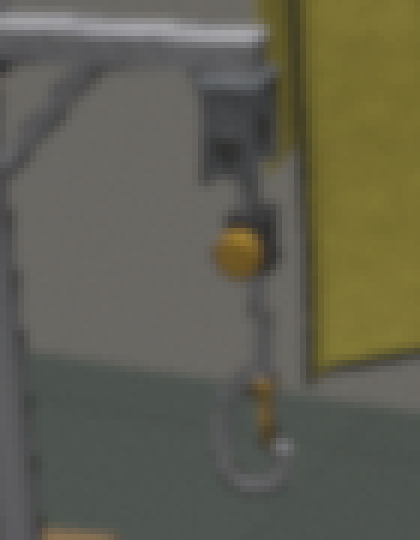

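The hook crop shows the brass keeper (pivot about 262,385, tip about 283,447) opening to the right, toward the robot. The loop's bottom is at about (255,487), which suggests D of about 10 mm. I'll refine by reprojection and work out the first move.

```bash
cat >> h.py <<'E'
def proj(im,P):
    P=np.atleast_2d(P); c=(np.c_[P,np.ones(len(P))]@np.linalg.inv(im['cam_to_world']).T)[:,:3]
    return cv2.projectPoints(c*[1,-1,-1],np.zeros(3),np.zeros(3),im['mtx'],np.array(im['distortion']))[0][:,0]
def ray(im,uv,z):
    u=cv2.undistortPoints(np.array(uv,float).reshape(-1,1,2),im['mtx'],im['distortion'])[:,0]
    T=im['cam_to_world']; d=np.c_[u[:,0],-u[:,1],-np.ones(len(u))]@T[:3,:3].T; o=T[:3,3]
    return o+d*((z-o[2])/d[:,2])[:,None]
def delta(goal,yaw):
    s=arm.observe(); M=R.from_rotvec(s['ee_rot']).as_matrix(); y0=np.arctan2(M[1,0],M[0,0])
    print('pos',s['position'],'tool shift cm now-axes',np.round(M.T@(np.array(goal)-s['position'])*100,2),'turn deg',round(-np.degrees(yaw-y0),2))
    M2=np.array([[np.cos(yaw),np.sin(yaw),0],[np.sin(yaw),-np.cos(yaw),0],[0,0,-1]])
    print(' in final axes',np.round(M2.T@(np.array(goal)-s['position'])*100,2))
E
python3 - <<'E'
from h import *
for n in ['top','side']:
    im=vision.get_image(n)
    o=cut_out('eye_grip',im)[0]['mask']; r,c=np.nonzero(o); q=ray(im,np.c_[c,r],.006)[:,:2]
    m=q.mean(0); d=np.linalg.svd(q-m)[2][0]; d*=np.sign(d[1]); t=(q-m)@d
    hi,lo=np.percentile(t,99.7),np.percentile(t,.3); w=(q-m)@[-d[1],d[0]]; wr=w[t>hi-.054]; ws=w[t<hi-.06]
    print(n,'len',hi-lo,'ring c',m+d*(hi-.027)+np.array([-d[1],d[0]])*(wr.max()+wr.min())/2,'yaw',np.degrees(np.arctan2(d[1],d[0])),'end',m+d*lo,'w',wr.min(),wr.max(),np.median(ws))
    P=pts(im,cut_out('stand',im)[0]['mask']); pl=P[(P[:,2]>.003)&(P[:,2]<.013)&(P[:,0]>.5)&(P[:,0]<.85)&(abs(P[:,1]+.3)<.1)][:,:2].astype(np.float32)
    if len(pl)>20: print('plate',len(pl),cv2.minAreaRect(pl))
    if n=='side':
        for yaw in [.1,.16]:
          for px,py in [(.595,-.327),(.599,-.327),(.595,-.323)]:
            X=np.array([np.cos(yaw),np.sin(yaw),0]);o=np.array([px,py,0])
            f=lambda x,z:o+X*x/1000+[0,0,(325+z)/1000]
            for D in [6,12]: print(yaw,px,py,D,np.round(proj(im,[f(0,-32),f(0,-58),f(1,-58-41-D),f(-4,-58-67-D),f(10,-58-86-8-D),f(28,-58-70-D)])-[195,100],1).tolist())
print(np.round(np.array([[262,215],[262,265],[262,385],[283,440],[255,490],[218,430]])/6,1).tolist())
delta([.3394,-.3304,.1],np.radians(50.6))
E
```

```text
top len 0.1333158750165035 ring c [ 0.39435405 -0.2707404 ] yaw 49.60462688557145 end [ 0.32580517 -0.35200741] w -0.02490270862069265 0.02582187204799604 4.119726527418796e-05
plate 1293 ((0.7021263241767883, -0.3242866098880768), (0.12405610829591751, 0.2790384590625763), 86.71806335449219)
side len 0.143897710525626 ring c [ 0.39273893 -0.26626318] yaw 53.539774651804414 end [ 0.32224724 -0.35952418] w -0.02827146369987558 0.02572624844970261 0.0002639149303563287
plate 740 ((0.6725588440895081, -0.3176898956298828), (0.13722607493400574, 0.1021709069609642), 7.81889533996582)
0.1 0.595 -0.327 6 [[41.2, 34.8], [41.7, 44.8], [42.1, 62.2], [44.4, 71.7], [39.8, 80.5], [32.9, 71.4]]
0.1 0.595 -0.327 12 [[41.2, 34.8], [41.7, 44.8], [42.2, 64.4], [44.5, 73.8], [39.9, 82.5], [33.0, 73.5]]
0.1 0.599 -0.327 6 [[39.7, 34.7], [40.2, 44.6], [40.7, 62.0], [43.0, 71.5], [38.4, 80.2], [31.5, 71.2]]
0.1 0.599 -0.327 12 [[39.7, 34.7], [40.2, 44.6], [40.8, 64.1], [43.1, 73.6], [38.5, 82.3], [31.6, 73.3]]
0.1 0.595 -0.323 6 [[40.5, 35.4], [41.0, 45.4], [41.4, 62.8], [43.7, 72.3], [39.1, 81.1], [32.2
[... 270 characters left out ...]
42.2, 64.4], [44.5, 73.8], [39.8, 82.6], [32.8, 73.8]]
0.16 0.599 -0.327 6 [[39.7, 34.7], [40.2, 44.6], [40.7, 62.0], [43.0, 71.4], [38.3, 80.3], [31.3, 71.4]]
0.16 0.599 -0.327 12 [[39.7, 34.7], [40.2, 44.6], [40.8, 64.1], [43.1, 73.5], [38.5, 82.4], [31.4, 73.5]]
0.16 0.595 -0.323 6 [[40.5, 35.4], [41.0, 45.4], [41.4, 62.8], [43.8, 72.3], [39.0, 81.2], [31.9, 72.3]]
0.16 0.595 -0.323 12 [[40.5, 35.4], [41.0, 45.4], [41.5, 65.0], [43.9, 74.4], [39.2, 83.3], [32.1, 74.4]]
[[43.7, 35.8], [43.7, 44.2], [43.7, 64.2], [47.2, 73.3], [42.5, 81.7], [36.3, 71.7]]
pos [ 0.23285715 -0.58001822  0.1871488 ] tool shift cm now-axes [ 19.19 -19.2    8.71] turn deg -28.73
 in final axes [26.05 -7.61  8.71]
```

Request:
{"method": "play_rows", "body": {
  "increments": "0 0 1.5 -5.72 1; 0 0 1.5 -5.72 1; 0 0 1.5 -5.72 1; 0 0 1.5 -5.72 1; 0 0 1.5 -5.72 1"
}}

```text
clock: 1.82
position: [0.2329, -0.5801, 0.1115]
ee_rot: [2.838, 1.346, 0.0]
force: [0.5, -0.4, 1.1]
width: 0.996
gripper_force: 0.0
```

Request:
{"method": "play_rows", "body": {
  "increments": "3.72 -1.06 0 0 1; 3.72 -1.06 0 0 1; 3.72 -1.06 0 0 1; 3.72 -1.06 0 0 1; 3.72 -1.06 0 0 1"
}}

```text
clock: 2.23
position: [0.3108, -0.4013, 0.1122]
ee_rot: [2.842, 1.339, 0.0]
force: [0.7, -0.2, -0.0]
width: 1.002
gripper_force: 0.0
```

Request:
{"method": "play_rows", "body": {
  "increments": "3.72 -1.06 0 0 1; 3.72 -1.06 0 0 1; 0 0 2 0 1; 0 0 2 0 1; 0 0 0 0 1"
}}

```text
clock: 2.65
position: [0.3402, -0.3301, 0.0699]
ee_rot: [-2.837, -1.34, 0.003]
force: [0.6, 1.0, -0.1]
width: 0.995
gripper_force: 0.0
```

```bash
python3 - <<'E'
from h import *
st()
delta([.3413,-.3318,.0025],np.radians(50.5))
a=cv2.cvtColor(vision.get_image('top')['frame'],4)[180:280,240:340]; b=cv2.cvtColor(vision.get_image('side')['frame'],4)[190:290,270:370]
cv2.imwrite('pics/g1.png',cv2.resize(np.hstack([a,b]),None,fx=4,fy=4,interpolation=3))
E
```

```text
{'clock': 2.65, 'joints': [0.7987, 0.3499, -0.1773, 2.0559, 0.0888, 0.7466, -0.1217], 'dq': [0.0228, -0.0289, 0.0082, -0.0461, -0.017, 0.0887, 0.0202], 'joint_efforts': [-1.3673, -52.3492, -2.1597, -24.2646, 0.058, -1.3089, -0.2562], 'position': [0.3402, -0.3301, 0.0699], 'ee_rot': [-2.8375, -1.3404, 0.0026], 'force': [0.5917, 0.9862, -0.0896], 'ft_torque': [0.0373, 0.0123, -0.0071], 'gripper_force': 0.0, 'width': 0.9948}
[[0.635, 0.772, -0.003], [0.772, -0.635, 0.002], [0.0, -0.004, -1.0]]
pos [ 0.34023874 -0.33013385  0.06986263] tool shift cm now-axes [-0.06  0.21  6.74] turn deg 0.07
 in final axes [-0.06  0.19  6.74]
```

View pics/g1.png

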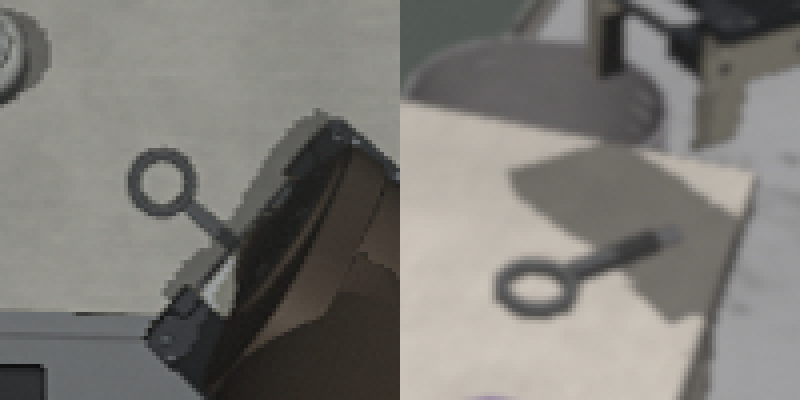

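The eye lies with its shank between the fingers (top view at 200,215), aligned with the tool. I'll descend and grip.

Request:
{"method": "play_rows", "body": {
  "increments": "-0.05 0.1 2.5 0 1; 0 0.1 2.5 0 1; 0 0 1.0 0 1; 0 0 0.7 0 1; 0 0 0 0 1"
}}

```text
clock: 3.17
position: [0.3422, -0.3337, 0.0048]
ee_rot: [-2.841, -1.338, 0.001]
force: [-0.1, -0.4, 0.5]
width: 1.001
gripper_force: 0.0
```

Request:
{"method": "play_rows", "body": {
  "increments": "0 0 0 0 -1; 0 0 0 0 -1; 0 0 0 0 -1; 0 0 0 0 -1; 0 0 0 0 -1",
  "grip_force": 60
}}

```text
clock: 3.58
position: [0.3429, -0.3338, 0.0057]
ee_rot: [2.841, 1.339, 0.001]
force: [0.1, -0.1, 0.3]
width: 0.694
gripper_force: 0.0
```

Request:
{"method": "play_rows", "body": {
  "increments": "0 0 0 0 -1; 0 0 0 0 -1; 0 0 0 0 -1; 0 0 0 0 -1; 0 0 0 0 -1"
}}

```text
clock: 4.0
position: [0.3426, -0.3336, 0.0051]
ee_rot: [-2.842, -1.339, 0.0]
force: [-0.6, 0.5, -0.4]
width: 0.325
gripper_force: 0.0
```

Request:
{"method": "play_rows", "body": {
  "increments": "0 0 0.3 0 -1; 0 0 0 0 -1; 0 0 0 0 -1; 0 0 0 0 -1; 0 0 0 0 -1"
}}

```text
clock: 4.42
position: [0.3426, -0.3336, 0.0021]
ee_rot: [-2.842, -1.339, 0.0]
force: [0.7, 0.0, -0.6]
width: 0.01
gripper_force: 0.0
```

Request:
{"method": "play_rows", "body": {
  "increments": "0 0 0 0 -1; 0 0 0 0 -1; 0 0 0 0 -1"
}}

```text
clock: 4.67
position: [0.3426, -0.3336, 0.0022]
ee_rot: [2.842, 1.339, 0.0]
force: [-0.2, 0.0, 0.3]
width: -0.002
gripper_force: 0.0
```

```bash
python3 - <<'E'
from h import *
s=st()
A=vision.get_image('top');B=vision.get_image('side')
for im in (A,B):
    o=cut_out('eye_grip',im)
    if o: 
        m=o[0]['mask']; r,c=np.nonzero(m); q=ray(im,np.c_[c,r],.006)[:,:2]; d=np.array([.635,.772]); t=q@d; w=q@[-d[1],d[0]]
        print(m.sum(), t.min(),t.max(),(w[t>t.max()-.054].min()+w[t>t.max()-.054].max())/2, 'tcp',s['position'][:2]@d, s['position'][:2]@[-d[1],d[0]], proj(im,s['position'][None]))
a=cv2.cvtColor(A['frame'],4)[180:280,240:340]; b=cv2.cvtColor(B['frame'],4)[190:290,270:370]
cv2.imwrite('pics/g2.png',cv2.resize(np.hstack([a,b]),None,fx=4,fy=4,interpolation=3))
E
```

```text
{'clock': 4.6667, 'joints': [0.7807, 0.4622, -0.1564, 2.1084, 0.1273, 0.5794, -0.1562], 'dq': [0.0003, -0.0001, 0.0005, -0.0004, 0.0016, 0.0016, 0.0008], 'joint_efforts': [-0.0006, -56.0409, -1.4258, -18.8542, -0.038, 0.0252, 0.0001], 'position': [0.3426, -0.3336, 0.0022], 'ee_rot': [2.8417, 1.3393, 0.0], 'force': [-0.1868, 0.0332, 0.2857], 'ft_torque': [-0.055, -0.0028, 0.0018], 'gripper_force': 0.0, 'width': -0.0021}
[[0.636, 0.771, 0.0], [0.771, -0.636, -0.0], [-0.0, 0.0, -1.0]]
171 -0.01245584304430753 0.06892297894108551 -0.4765437922399143 tcp -0.04001161774292419 -0.4763427958707546 [[300.80411262 242.76507096]]
311 -0.063397598093786 0.07291196147160972 -0.47326643744424474 tcp -0.04001161774292419 -0.4763427958707546 [[329.7342689  251.85326256]]
```

View pics/g2.png

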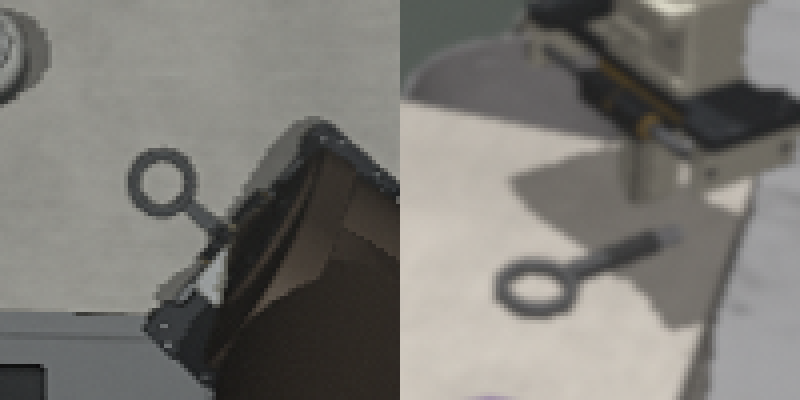

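```bash
python3 - <<'E'
from h import *
s=arm.observe();print(s['position'],s['clock'])
im=vision.get_image('side'); im2=vision.get_image('top')
P=pts(im,np.ones((384,512),bool))
q=P[(abs(P[:,0]-.3426)<.1)&(abs(P[:,1]+.3336)<.1)&(P[:,2]>.018)]
for z in np.arange(.02,.15,.01):
    k=q[(q[:,2]>=z)&(q[:,2]<z+.01)]
    if len(k): print(round(z,2),len(k),np.round(k.min(0),3),np.round(np.median(k,0),3),np.round(k.max(0),3))
r,c=np.mgrid[230:262:4,322:342:3]
print(np.round(im['z_map'][230:262:3,320:345:3],3)); print(im['shot'])
cv2.imwrite('pics/g3.png',cv2.resize(cv2.cvtColor(im['frame'],4)[120:300,250:450],None,fx=3.3,fy=3.3,interpolation=3))
E
```

```text
[ 0.34259386 -0.33363302  0.00215259] 4.8667
0.04 12 [ 0.331 -0.329  0.043] [ 0.349 -0.325  0.047] [ 0.357 -0.319  0.05 ]
0.05 42 [ 0.322 -0.333  0.05 ] [ 0.343 -0.322  0.056] [ 0.361 -0.313  0.06 ]
0.06 49 [ 0.322 -0.337  0.06 ] [ 0.339 -0.323  0.065] [ 0.363 -0.313  0.07 ]
0.07 57 [ 0.321 -0.336  0.07 ] [ 0.34  -0.323  0.075] [ 0.363 -0.313  0.08 ]
0.08 46 [ 0.323 -0.333  0.08 ] [ 0.34  -0.32   0.084] [ 0.363 -0.313  0.09 ]
0.09 20 [ 0.319 -0.325  0.09 ] [ 0.335 -0.314  0.094] [ 0.345 -0.311  0.1  ]
0.1 33 [ 0.253 -0.389  0.106] [ 0.29  -0.287  0.109] [ 0.424 -0.251  0.11 ]
0.11 193 [ 0.252 -0.397  0.11 ] [ 0.324 -0.295  0.116] [ 0.433 -0.251  0.12 ]
0.12 267 [ 0.252 -0.401  0.12 ] [ 0.339 -0.296  0.124] [ 0.433 -0.247  0.13 ]
0.13 237 [ 0.247 -0.394  0.13 ] [ 0.345 -0.299  0.133] [ 0.437 -0.244  0.14 ]
0.14 433 [ 0.247 -0.407  0.14 ] [ 0.317 -0.296  0.148] [ 0.437 -0.245  0.15 ]
[[1.111 1.109 0.983 0.972 0.961 0.955 0.962 1.103 0.872]
 [1.098 1.099 0.989 0.973 0.962 0.967 0.968 1.094 0.878]
 [1.084 1.082 0.991 0.978 0.97  0.969 0.974 1.081 0.881]
 [1.071 1.068 0.992 0.982 0.97  0.983 1.066 1.071 1.067]
 [1.062 1.061 1.061 1.059 1.055 1.061 1.057 1.058 1.058]
 [1.045 1.046 1.049 1.045 1.042 1.045 1.041 1.043 1.039]
 [1.035 1.034 1.032 1.035 1.009 1.013 1.014 1.034 1.034]
 [1.023 1.004 1.004 1.    1.001 1.007 1.022 1.022 1.021]
 [0.992 0.994 0.997 1.002 1.011 1.012 1.005 1.01  1.011]
 [0.993 0.993 0.999 0.999 0.998 1.002 0.997 0.998 0.999]
 [0.    0.989 0.991 0.987 0.989 0.988 0.991 0.986 0.986]]
11
```

View pics/g3.png

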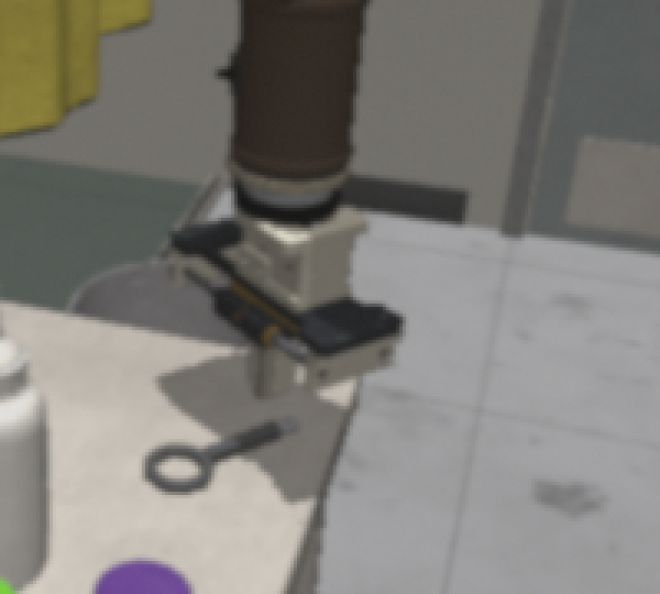

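The view shows the closed fingertips well above the shank, at z of about 42 mm by depth, while the reported TCP z is 2 mm. I'll open and check the fingertip height again.

Request:
{"method": "play_rows", "body": {
  "increments": "0 0 0 0 0; 0 0 0 0 0; 0 0 0 0 0; 0 0 0 0 0; 0 0 0 0 0"
}}

```text
clock: 5.38
position: [0.3426, -0.3336, 0.0022]
ee_rot: [2.842, 1.339, 0.0]
force: [-0.3, 0.2, 0.0]
width: 0.317
gripper_force: 0.0
```

```bash
python3 - <<'E'
from h import *
s=st()
for n in ['side','top']:
    im=vision.get_image(n)
    P=pts(im,np.ones((384,512),bool)); M=R.from_rotvec(s['ee_rot']).as_matrix(); L=(P-s['position'])@M
    q=(abs(L[:,0])<.03)&(abs(L[:,1])<.1)&(P[:,2]>.018)
    Q=P[q];Lq=L[q]
    for z in np.arange(.02,.12,.01):
        k=(Q[:,2]>=z)&(Q[:,2]<z+.01)
        if k.any(): print(n,round(z,2),k.sum(),np.round(Q[k].min(0),3),np.round(Lq[k].min(0),3),np.round(np.median(Lq[k],0),3),np.round(Lq[k].max(0),3))
E
```

```text
{'clock': 5.3833, 'joints': [0.7806, 0.4623, -0.1564, 2.1084, 0.1273, 0.5794, -0.1562], 'dq': [-0.0006, 0.002, -0.0001, -0.0005, -0.0012, -0.0015, 0.0005], 'joint_efforts': [-0.0002, -56.061, -1.4265, -18.852, -0.0379, 0.0256, 0.0003], 'position': [0.3426, -0.3336, 0.0022], 'ee_rot': [2.8417, 1.3393, 0.0], 'force': [-0.2507, 0.2097, 0.0086], 'ft_torque': [-0.0388, -0.0839, -0.0796], 'gripper_force': 0.0, 'width': 0.3173}
[[0.636, 0.771, 0.0], [0.771, -0.636, -0.0], [-0.0, 0.0, -1.0]]
side 0.04 25 [ 0.332 -0.35   0.041] [-0.009 -0.022 -0.048] [ 0.008  0.014 -0.044] [ 0.013  0.021 -0.039]
side 0.05 57 [ 0.31 -0.35  0.05] [-0.011 -0.034 -0.058] [ 0.008  0.013 -0.053] [ 0.014  0.027 -0.048]
side 0.06 66 [ 0.31  -0.348  0.06 ] [-0.011 -0.035 -0.068] [ 0.009 -0.003 -0.063] [ 0.014  0.031 -0.058]
side 0.07 59 [ 0.313 -0.343  0.07 ] [-0.006 -0.035 -0.078] [ 0.01  -0.018 -0.074] [ 0.014  0.029 -0.068]
side 0.08 48 [ 0.313 -0.343  0.08 ] [-0.004 -0.036 -0.088] [ 0.01  -0.027 -0.082] [ 0.015  0.03  -0.078]
side 0.09 29 [ 0.315 -0.346  0.09 ] [ 0.001 -0.038 -0.097] [ 0.012 -0.025 -0.092] [ 0.013  0.033 -0.088]
side 0.1 25 [ 0.256 -0.385  0.1  ] [-0.028 -0.089 -0.108] [ 0.007 -0.045 -0.107] [ 0.03   0.082 -0.098]
side 0.11 117 [ 0.255 -0.398  0.11 ] [-0.03  -0.091 -0.118] [ 0.008 -0.088 -0.113] [ 0.03   0.081 -0.108]
```

The fingertips are really about 39 mm above the reported TCP, and x and y agree. I'll descend by that difference, watching the force.

Request:
{"method": "play_rows", "body": {
  "increments": "0 0 1.2 0 0; 0 0 1.2 0 0; 0 0 0.6 0 0; 0 0 0.2 0 0; 0 0 0 0 0"
}}

```text
clock: 5.9
position: [0.3423, -0.3333, -0.0303]
ee_rot: [-2.841, -1.339, 0.001]
force: [0.8, 0.4, 1.1]
width: 0.499
gripper_force: 0.0
```

Request:
{"method": "play_rows", "body": {
  "increments": "0 0 0.2 0 0; 0 0 0 0 0"
}}

```text
clock: 6.07
position: [0.3428, -0.3337, -0.0317]
ee_rot: [2.841, 1.339, 0.0]
force: [0.6, 0.2, 0.2]
width: 0.499
gripper_force: 0.0
```

Request:
{"method": "play_rows", "body": {
  "increments": "0 0 0.2 0 0; 0 0 0 0 0"
}}

```text
clock: 6.23
position: [0.3427, -0.3337, -0.0338]
ee_rot: [2.841, 1.339, 0.0]
force: [-0.1, 0.2, 0.1]
width: 0.501
gripper_force: 0.0
```

```bash
python3 - <<'E'
from h import *
s=st()
im=vision.get_image('side')
P=pts(im,np.ones((384,512),bool)); M=R.from_rotvec(s['ee_rot']).as_matrix(); L=(P-s['position'])@M
q=(abs(L[:,0])<.03)&(abs(L[:,1])>.018)&(abs(L[:,1])<.05)&(P[:,2]<.06)
Q=P[q];Lq=L[q]
for z in np.arange(-.01,.06,.005):
    k=(Q[:,2]>=z)&(Q[:,2]<z+.005)
    if k.any(): print(round(z,3),k.sum(),np.round(Lq[k].min(0),3),np.round(np.median(Lq[k],0),3),np.round(Lq[k].max(0),3))
E
```

```text
{'clock': 6.2333, 'joints': [0.7661, 0.5264, -0.1393, 2.1313, 0.1482, 0.4922, -0.1753], 'dq': [-0.0014, -0.0018, -0.001, -0.0006, -0.0022, 0.0067, 0.0026], 'joint_efforts': [-0.028, -58.288, -1.3279, -16.3319, -0.0182, -0.0653, -0.0151], 'position': [0.3427, -0.3337, -0.0338], 'ee_rot': [2.8415, 1.3392, 0.0002], 'force': [-0.1444, 0.1553, 0.1026], 'ft_torque': [-0.0566, -0.0356, -0.0246], 'gripper_force': 0.0, 'width': 0.5013}
[[0.637, 0.771, 0.0], [0.771, -0.637, -0.0], [-0.0, 0.0, -1.0]]
-0.005 110 [-0.029 -0.05  -0.034] [ 0.006 -0.021 -0.033] [ 0.03   0.049 -0.031]
0.0 171 [-0.029 -0.05  -0.037] [ 0.004 -0.028 -0.035] [ 0.03   0.049 -0.034]
0.005 14 [-0.01  -0.03  -0.044] [ 0.009  0.022 -0.042] [ 0.013  0.034 -0.04 ]
0.01 13 [-0.008 -0.029 -0.048] [ 0.006  0.023 -0.045] [ 0.012  0.027 -0.044]
0.015 25 [-0.008 -0.041 -0.054] [ 0.01   0.022 -0.052] [ 0.014  0.035 -0.049]
0.02 31 [-0.008 -0.042 -0.059] [ 0.006 -0.03  -0.056] [ 0.015  0.036 -0.054]
0.025 34 [-0.01  -0.043 -0.064] [ 0.009 -0.003 -0.061] [ 0.014  0.039 -0.059]
0.03 23 [-0.003 -0.043 -0.069] [ 0.009  0.021 -0.067] [ 0.015  0.038 -0.064]
0.035 25 [ 0.001 -0.043 -0.074] [ 0.01   0.022 -0.072] [ 0.014  0.038 -0.069]
0.04 22 [ 0.003 -0.044 -0.079] [ 0.01  -0.026 -0.077] [ 0.013  0.037 -0.074]
0.045 24 [ 0.002 -0.043 -0.083] [ 0.011  0.021 -0.081] [ 0.014  0.038 -0.079]
0.05 26 [ 0.003 -0.044 -0.089] [ 0.01   0.021 -0.086] [ 0.015  0.04  -0.084]
0.055 16 [-0.009 -0.044 -0.094] [ 0.01   0.025 -0.091] [ 0.014  0.037 -0.089]
```

Request:
{"method": "play_rows", "body": {
  "increments": "0 0 0.2 0 0; 0 0 0 0 -1; 0 0 0 0 -1; 0 0 0 0 -1; 0 0 0 0 -1"
}}

```text
clock: 6.7
position: [0.3426, -0.3336, -0.0359]
ee_rot: [-2.842, -1.339, 0.0]
force: [-0.4, -0.3, -0.8]
width: 0.26
gripper_force: 0.0
```

Request:
{"method": "play_rows", "body": {
  "increments": "0 0 0 0 -1; 0 0 0 0 -1; 0 0 0 0 -1; 0 0 0 0 -1",
  "grip_force": 60
}}

```text
clock: 7.03
position: [0.3426, -0.3337, -0.0359]
ee_rot: [2.842, 1.339, 0.0]
force: [-0.1, 0.4, 0.3]
width: 0.122
gripper_force: 59.9
```

Request:
{"method": "play_rows", "body": {
  "increments": "0 0 -1 0 -1; 0 0 -2 0 -1; 0 0 -3 0 -1; 0 0 -3 0 -1; 0 0 -3 0 -1"
}}

```text
clock: 7.45
position: [0.342, -0.3331, 0.0859]
ee_rot: [-2.841, -1.339, 0.0]
force: [0.7, -1.1, -1.0]
width: 0.12
gripper_force: 59.8
```

Request:
{"method": "play_rows", "body": {
  "increments": "0 0 -3 0 -1; 0 0 -2.5 5 -1; 0 0 -1.5 6 -1; 0 0 0 7 -1; 0 0 0 7 -1"
}}

```text
clock: 7.87
position: [0.3429, -0.3338, 0.156]
ee_rot: [3.064, 0.683, 0.002]
force: [-0.3, -0.3, -2.8]
width: 0.121
gripper_force: 59.8
```

Request:
{"method": "play_rows", "body": {
  "increments": "0 0 0 7 -1; 0 0 0 6 -1; 0 0 0 5 -1; 0 0 0 0 -1; 0 0 0 0 -1"
}}

```text
clock: 8.28
position: [0.3424, -0.3332, 0.1545]
ee_rot: [-3.134, -0.21, 0.0]
force: [-1.3, 0.4, -2.8]
width: 0.122
gripper_force: 59.8
```

```bash
cat >> h.py <<'E'
def eye(im,s,show=0):
    "eye points in tool frame (x along shank)"
    o=cut_out('eye_grip',im)
    if not o: print('no eye'); return
    M=R.from_rotvec(s['ee_rot']).as_matrix(); P=pts(im,o[0]['mask']); L=(P-s['position'])@M*1000
    L=L[(abs(L[:,1])<45)&(L[:,0]<150)&(L[:,0]>-70)]
    print('conf',round(o[0]['confidence'],2),len(L),'x range',np.round(np.percentile(L[:,0],[1,99]),1))
    for a in range(-60,140,15):
        k=(L[:,0]>=a)&(L[:,0]<a+15)
        if k.sum()>2: print(a,k.sum(),'y',np.round([L[k,1].min(),np.median(L[k,1]),L[k,1].max()],1),'world z mm',np.round(np.percentile(s['position'][2]*1000-L[k,2],[5,50,95]),1))
E
python3 - <<'E'
from h import *
s=st()
for n in ['top','side']:
    im=vision.get_image(n); print(n); eye(im,s)
X=np.array([.991,.1305,0]); delta(np.r_[(np.array([.593,-.327])-.135*X[:2]),s['position'][2]],np.radians(7.5))
E
```

```text
{'clock': 8.2833, 'joints': [0.7097, 0.2345, -0.0598, 1.9604, 0.0171, 0.9475, -0.7956], 'dq': [0.0076, 0.0033, -0.0064, -0.0008, 0.0023, -0.0041, 0.0226], 'joint_efforts': [-0.1564, -48.816, 0.0639, -29.0144, -0.1421, -0.1089, -0.6729], 'position': [0.3424, -0.3332, 0.1545], 'ee_rot': [-3.1344, -0.2097, 0.0003], 'force': [-1.319, 0.4111, -2.826], 'ft_torque': [0.0271, 0.1422, 0.0001], 'gripper_force': 59.8421, 'width': 0.1218}
[[0.991, 0.133, -0.0], [0.133, -0.991, 0.0], [-0.0, -0.0, -1.0]]
top
conf 0.5 258 x range [ 39.7 110.6]
30 13 y [-7.3 -2.4  4. ] world z mm [196.4 201.  203.8]
45 35 y [-9.5 -1.6 36.5] world z mm [133.7 200.3 202.5]
60 67 y [-23.1   1.6  34.8] world z mm [192.6 198.3 201.5]
75 47 y [-25.3 -15.4  41.5] world z mm [195.2 198.  201.2]
90 67 y [-24.4   5.3  43.3] world z mm [ 60.7 197.5 199.9]
105 28 y [-14.8   2.5  35.5] world z mm [ -1.6 196.6 199.3]
side
conf 0.53 328 x range [-28.2 107. ]
-30 35 y [-7.9 -4.8  1.6] world z mm [193.9 200.3 204.3]
-15 5 y [-5.2 -2.5 -1.6] world z mm [199.1 202.5 204.5]
0 3 y [-8.3 -7.8 -7.6] world z mm [197.3 199.3 201.7]
15 38 y [-10.7  -6.7   3.8] world z mm [193.4 200.2 203.3]
30 38 y [-11.3  -6.9   2.5] world z mm [191.8 198.3 202.8]
45 38 y [-11.8  -6.8   0.7] world z mm [191.6 199.1 202.3]
60 53 y [-29.6 -14.6  17.5] world z mm [193.9 198.3 200.8]
75 54 y [-33.   10.6  20.9] world z mm [191.5 197.5 200.5]
90 54 y [-28.1  -8.5  15.9] world z mm [192.3 197.1 199.7]
105 10 y [-21.  -10.4   4.1] world z mm [194.3 198.3 199.7]
pos [ 0.34243202 -0.33352161  0.15421319] tool shift cm now-axes [11.43  2.64 -0.03] turn deg 0.07
 in final axes [11.43  2.62 -0.02]
```

The eye is held level (ring about 2 mm low, weight about 2.8 N). Moving in front of the hook.

Request:
{"method": "play_rows", "body": {
  "increments": "1.5 0.5 -0.1 0 -1; 2.5 0.6 -0.1 0 -1; 3 0.6 -0.1 0 -1; 2.5 0.5 0 0 -1; 1.5 0.4 0 0 -1"
}}

```text
clock: 8.9
position: [0.4581, -0.3444, 0.1571]
ee_rot: [-3.134, -0.209, -0.002]
force: [0.6, -0.8, -2.1]
width: 0.121
gripper_force: 59.8
```

Request:
{"method": "play_rows", "body": {
  "increments": "0 0 0 0 -1; 0 0 0 0 -1; 0 0 0 0 -1"
}}

```text
clock: 9.15
position: [0.454, -0.3451, 0.1568]
ee_rot: [-3.134, -0.205, 0.002]
force: [-0.4, -0.2, -2.8]
width: 0.123
gripper_force: 59.8
```

```bash
python3 - <<'E'
from h import *
s=st()
ims={}
for n in ['top','side']:
    im=vision.get_image(n); print(n); eye(im,s); ims[n]=im
a=cv2.cvtColor(ims['side']['frame'],4)[90:210,190:310]; b=cv2.cvtColor(ims['top']['frame'],4)[90:210,230:350]
cv2.imwrite('pics/h1.png',np.hstack([cv2.resize(a,(500,500),interpolation=3),cv2.resize(b,(300,300),interpolation=3) .repeat(1,0) if 0 else cv2.copyMakeBorder(cv2.resize(b,(300,300),interpolation=3),0,200,0,0,0)]))
# hook points in stand frame
im=ims['side'];P=pts(im,np.ones((384,512),bool));c,sn=np.cos(.131),np.sin(.131)
Q=P-[.593,-.327,0]; Q=Q@np.array([[c,-sn,0],[sn,c,0],[0,0,1]]); Q*=1000
k=(Q[:,0]>-15)&(Q[:,0]<35)&(abs(Q[:,1])<12)&(Q[:,2]>155)&(Q[:,2]<235);Q=Q[k]
for z in range(155,235,4):
    r=Q[(Q[:,2]>=z)&(Q[:,2]<z+4)]
    if len(r): print(z,len(r),np.round(np.sort(r[:,0])).tolist())
E
```

```text
{'clock': 9.15, 'joints': [0.6084, 0.3776, -0.0707, 1.7433, 0.0309, 1.0231, -0.9137], 'dq': [0.0064, -0.0108, 0.0049, 0.0108, 0.0, -0.0, -0.0032], 'joint_efforts': [-0.8403, -61.1043, -0.876, -31.0001, -0.188, -0.2069, 0.0065], 'position': [0.454, -0.3451, 0.1568], 'ee_rot': [-3.1345, -0.2048, 0.002], 'force': [-0.411, -0.1739, -2.8053], 'ft_torque': [-0.0327, 0.1545, -0.0464], 'gripper_force': 59.8419, 'width': 0.123}
[[0.991, 0.13, -0.001], [0.13, -0.991, 0.0], [-0.001, -0.001, -1.0]]
top
conf 0.67 204 x range [ 58.1 118.1]
45 6 y [-8.1 -2.8  4. ] world z mm [198.1 202.7 205.2]
60 63 y [-22.8  -0.6  22.4] world z mm [198.1 201.3 203.8]
75 40 y [-26.2  14.5  23.4] world z mm [197.  200.2 203.4]
90 64 y [-25.9   7.   42.1] world z mm [  1.9 199.1 203.1]
105 29 y [-18.6  -0.2  15.2] world z mm [ -1.  199.4 201.8]
side
conf 0.68 278 x range [-26.3 105.1]
-30 25 y [-8.7 -5.3  0.1] world z mm [199.1 204.1 207.6]
-15 9 y [-7.5 -5.2 -1.5] world z mm [199.5 204.  207.2]
15 33 y [-11.8  -6.9   2.4] world z mm [194.4 202.3 205.9]
30 28 y [-10.6  -6.8  -0. ] world z mm [195.7 202.1 205.8]
45 3
[... 641 characters left out ...]
0]
183 7 [-9.0, -7.0, -3.0, 19.0, 21.0, 21.0, 24.0]
187 13 [-9.0, -8.0, -6.0, -6.0, -3.0, -2.0, -1.0, -0.0, 19.0, 19.0, 21.0, 23.0, 23.0]
191 9 [-2.0, -1.0, -1.0, -0.0, 1.0, 17.0, 20.0, 20.0, 23.0]
195 5 [-1.0, 1.0, 18.0, 20.0, 23.0]
199 8 [-2.0, -1.0, 0.0, 0.0, 18.0, 19.0, 22.0, 23.0]
203 8 [-1.0, -1.0, -0.0, 15.0, 16.0, 17.0, 19.0, 20.0]
207 6 [-1.0, 1.0, 15.0, 16.0, 19.0, 21.0]
211 12 [-3.0, -0.0, 2.0, 2.0, 4.0, 9.0, 9.0, 12.0, 14.0, 14.0, 17.0, 17.0]
215 14 [-4.0, -3.0, -3.0, -3.0, -2.0, -1.0, 0.0, 2.0, 4.0, 7.0, 11.0, 11.0, 12.0, 14.0]
219 9 [-3.0, -3.0, -0.0, 2.0, 2.0, 5.0, 5.0, 8.0, 9.0]
223 4 [-3.0, 0.0, 2.0, 5.0]
227 6 [-3.0, -3.0, -0.0, -0.0, 1.0, 2.0]
231 4 [-3.0, -3.0, -1.0, 2.0]
```

View pics/h1.png

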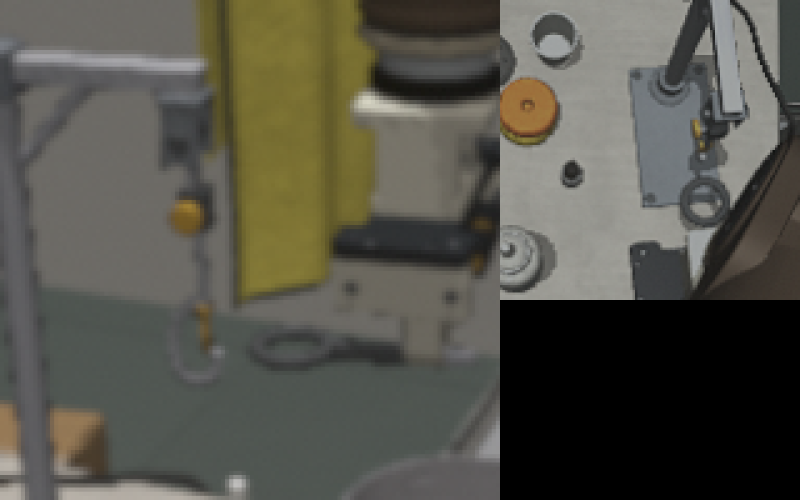

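The side view shows the ring at about hook-throat height: ring at (290,347), tip at (218,352), keeper at (203,325). The top view shows it lined up with the hook. Depth gives the tip top at about 190 mm, so D is about 9.5. I'll raise 3.5 mm and approach.

Request:
{"method": "play_rows", "body": {
  "increments": "0.5 0 -0.2 0 -1; 0.7 0 -0.15 0 -1; 0.6 0 0 0 -1; 0.4 0 0 0 -1; 0.2 0 0 0 -1"
}}

```text
clock: 9.77
position: [0.48, -0.3415, 0.1606]
ee_rot: [-3.135, -0.206, -0.001]
force: [0.0, -0.2, -2.3]
width: 0.129
gripper_force: 59.8
```

Request:
{"method": "play_rows", "body": {
  "increments": "0.15 0 0 0 -1; 0.15 0 0 0 -1; 0.15 0 0 0 -1; 0.15 0 0 0 -1; 0.15 0 0 0 -1"
}}

```text
clock: 10.18
position: [0.4862, -0.341, 0.1606]
ee_rot: [-3.135, -0.204, 0.0]
force: [-0.6, -0.2, -1.7]
width: 0.123
gripper_force: 59.8
```

Request:
{"method": "play_rows", "body": {
  "increments": "0.15 0 0 0 -1; 0.15 0 0 0 -1; 0.15 0 0 0 -1; 0.15 0 0 0 -1; 0.15 0 0 0 -1"
}}

```text
clock: 10.6
position: [0.4938, -0.34, 0.1606]
ee_rot: [3.135, 0.205, -0.0]
force: [0.0, -1.0, -2.4]
width: 0.12
gripper_force: 59.8
```

Request:
{"method": "play_rows", "body": {
  "increments": "0.15 0 0 0 -1; 0.15 0 0 0 -1; 0.15 0 0 0 -1; 0 0 0 0 -1; 0 0 0 0 -1"
}}

```text
clock: 11.02
position: [0.4982, -0.3394, 0.1606]
ee_rot: [-3.135, -0.205, 0.0]
force: [-2.3, -0.8, -2.4]
width: 0.119
gripper_force: 59.8
```

```bash
cat >> h.py <<'E'
def hook():
    "side view: hanger tilt & eye in stand frame (mm)"
    s=arm.observe(); im=vision.get_image('side');P=pts(im,np.ones((384,512),bool));c,sn=np.cos(.131),np.sin(.131)
    T=np.array([[c,-sn,0],[sn,c,0],[0,0,1]])
    Q=(P-[.593,-.327,0])@T*1000; t=((s['position']-[.593,-.327,0])@T)*1000
    print('clock',s['clock'],'f',np.round(s['force'],1),'tcp stand',np.round(t,1),'eye_top x~',round(t[0]+105,1),'z~',round(t[2]+40.5,1))
    k=(Q[:,0]>-60)&(Q[:,0]<80)&(abs(Q[:,1])<22)&(Q[:,2]>150)&(Q[:,2]<275);Q=Q[k]
    for z in range(155,275,4):
        r=Q[(Q[:,2]>=z)&(Q[:,2]<z+4)]
        if len(r): print(z,len(r),np.round(np.sort(r[:,0])).astype(int).tolist())
    return im
E
python3 - <<'E'
from h import *
im=hook()
cv2.imwrite('pics/h2.png',cv2.resize(cv2.cvtColor(im['frame'],4)[100:200,190:300],None,fx=5,fy=5,interpolation=3))
E
```

```text
clock 11.0167 f [-2.3 -0.8 -2.4] tcp stand [-9.560e+01  1.000e-01  1.606e+02] eye_top x~ 9.4 z~ 201.1
163 3 [22, 25, 27]
167 11 [14, 17, 19, 19, 22, 25, 27, 27, 29, 33, 36]
171 16 [12, 16, 16, 19, 21, 22, 29, 29, 30, 32, 32, 33, 35, 38, 39, 41]
175 8 [11, 13, 13, 15, 35, 37, 38, 40]
179 7 [10, 10, 13, 15, 36, 41, 44]
183 9 [11, 12, 15, 38, 38, 40, 40, 42, 44]
187 8 [12, 16, 36, 37, 38, 39, 43, 43]
191 3 [17, 36, 39]
195 19 [-46, -44, -40, -38, -36, -33, -9, -5, -2, 3, 3, 6, 8, 17, 35, 36, 37, 39, 40]
199 45 [-60, -57, -56, -54, -54, -52, -51, -50, -49, -46, -44, -42, -39, -37, -34, -34, -32, -31, -27, -22, -19, -15, -13, -13, -11, -8, -8, -6, -3, -1, 2, 2, 3, 4, 5, 5, 7, 9, 13, 15, 17, 34, 35, 35, 40]
203 83 [-60, -56, -54, -52, -49, -49, -46, -44, -44, -42, -40, -39, -38, -36, -36, -35, -35, -35, -34, -33, -33, -33, -32, -31, -31, -31, -30, -29, -28, -28, -27, -26, -25, -25, -24, -23, -23, -22, -19, -18, -17, -16, -16, -15, -13, -13, -10, -10, -8, -6, -6, -5, -3, -2, -1, 0, 1, 1, 1, 3, 5, 5, 5, 7, 7, 7, 7, 7, 8, 8, 9, 10, 10, 10, 11, 14, 16, 17, 34, 36, 36, 39, 39]
207 24 [-60, -58, -57, -56, -54, -53, -52, -51, -48, -47, -45, -44, -43, -41, -40, -39, -38, -34, -32, 15, 16, 30, 33, 37]
211 13 [12, 12, 15, 18, 19, 25, 28, 29, 29, 31, 32, 33, 35]
215 11 [12, 12, 15, 15, 18, 21, 25, 25, 27, 28, 31]
219 12 [11, 12, 12, 13, 14, 16, 17, 18, 19, 21, 22, 24]
223 5 [10, 13, 16, 19, 22]
227 6 [9, 11, 12, 14, 15, 16]
231 4 [9, 10, 10, 16]
235 7 [8, 9, 10, 12, 12, 15, 16]
239 6 [8, 9, 10, 12, 13, 15]
243 3 [9, 9, 12]
247 6 [7, 7, 9, 10, 12, 12]
251 3 [6, 8, 12]
255 6 [7, 7, 9, 9, 11, 12]
259 3 [7, 8, 11]
263 3 [6, 9, 10]
267 5 [0, 1, 2, 4, 7]
271 13 [-1, 0, 0, 1, 2, 4, 4, 7, 9, 9, 12, 15, 18]
```

View pics/h2.png

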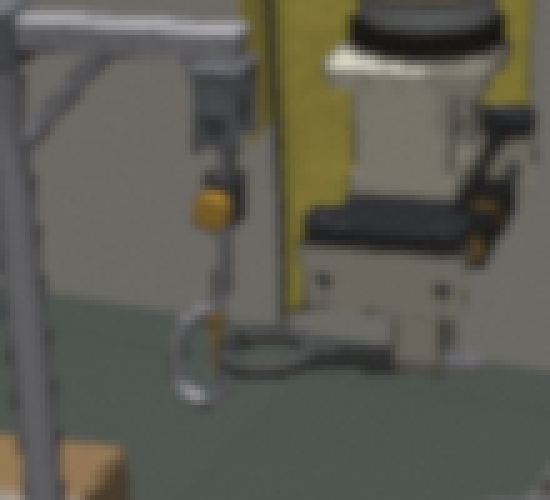

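The ring's end rests on the keeper (220,350), just above the tip, and the hanger is tilted about 0.13 rad. Pushing on toward the stop in small steps.

Request:
{"method": "play_rows", "body": {
  "increments": "0.1 0 0 0 -1; 0.1 0 0 0 -1; 0.1 0 0 0 -1; 0.1 0 0 0 -1; 0 0 0 0 -1"
}}

```text
clock: 11.48
position: [0.5024, -0.3388, 0.1606]
ee_rot: [3.135, 0.205, 0.0]
force: [-0.5, 0.4, -1.9]
width: 0.123
gripper_force: 59.8
```

Request:
{"method": "play_rows", "body": {
  "increments": "0.1 0 0 0 -1; 0.1 0 0 0 -1; 0 0 0 0 -1"
}}

```text
clock: 11.73
position: [0.5044, -0.3386, 0.1606]
ee_rot: [3.135, 0.205, 0.0]
force: [-0.0, 0.2, -0.9]
width: 0.121
gripper_force: 59.8
```

Request:
{"method": "play_rows", "body": {
  "increments": "0 0 0 0 -1"
}}

```text
clock: 11.82
position: [0.5042, -0.3386, 0.1606]
ee_rot: [3.135, 0.205, 0.0]
force: [-1.5, -0.7, -2.5]
width: 0.122
gripper_force: 59.8
```

Request:
{"method": "play_rows", "body": {
  "increments": "0 0 0 0 -1"
}}

```text
clock: 11.9
position: [0.5041, -0.3387, 0.1606]
ee_rot: [3.135, 0.205, -0.0]
force: [-0.4, -0.0, -1.9]
width: 0.12
gripper_force: 59.8
```

Request:
{"method": "play_rows", "body": {
  "increments": "0 0 0 0 -1"
}}

```text
clock: 11.98
position: [0.504, -0.3387, 0.1606]
ee_rot: [3.135, 0.205, -0.0]
force: [-0.1, 0.1, -2.8]
width: 0.122
gripper_force: 59.8
```

Request:
{"method": "play_rows", "body": {
  "increments": "0.1 0 0 0 -1; 0 0 0 0 -1"
}}

```text
clock: 12.15
position: [0.5053, -0.3385, 0.1606]
ee_rot: [3.135, 0.205, 0.0]
force: [-0.8, 0.3, -2.5]
width: 0.124
gripper_force: 59.8
```

Request:
{"method": "play_rows", "body": {
  "increments": "0.1 0 0 0 -1; 0 0 0 0 -1"
}}

```text
clock: 12.32
position: [0.5063, -0.3383, 0.1607]
ee_rot: [3.135, 0.205, 0.0]
force: [-0.9, 1.0, -1.8]
width: 0.12
gripper_force: 59.8
```

Request:
{"method": "play_rows", "body": {
  "increments": "0 0 0 0 -1"
}}

```text
clock: 12.4
position: [0.5062, -0.3384, 0.1606]
ee_rot: [3.135, 0.205, 0.0]
force: [-1.2, 0.2, -1.1]
width: 0.121
gripper_force: 59.8
```

Request:
{"method": "play_rows", "body": {
  "increments": "0.1 0 0 0 -1; 0 0 0 0 -1"
}}

```text
clock: 12.57
position: [0.5073, -0.3382, 0.1607]
ee_rot: [3.135, 0.205, 0.0]
force: [0.0, -0.5, -2.1]
width: 0.123
gripper_force: 59.8
```

Request:
{"method": "play_rows", "body": {
  "increments": "0 0 0 0 -1"
}}

```text
clock: 12.65
position: [0.5071, -0.3382, 0.1606]
ee_rot: [3.135, 0.205, 0.0]
force: [-1.1, -0.2, -1.5]
width: 0.121
gripper_force: 59.8
```

Request:
{"method": "play_rows", "body": {
  "increments": "0 0 0 0 -1"
}}

```text
clock: 12.73
position: [0.5071, -0.3383, 0.1606]
ee_rot: [3.135, 0.205, -0.0]
force: [-0.2, -0.6, -1.3]
width: 0.12
gripper_force: 59.8
```

Request:
{"method": "play_rows", "body": {
  "increments": "0.1 0 0 0 -1; 0 0 0 0 -1"
}}

```text
clock: 12.9
position: [0.5082, -0.338, 0.1606]
ee_rot: [3.135, 0.205, 0.0]
force: [-0.2, -0.4, -2.6]
width: 0.119
gripper_force: 59.8
```

Request:
{"method": "play_rows", "body": {
  "increments": "0 0 0 0 -1"
}}

```text
clock: 12.98
position: [0.5082, -0.3381, 0.1606]
ee_rot: [3.135, 0.205, 0.0]
force: [-0.3, 0.0, -1.8]
width: 0.124
gripper_force: 59.8
```

Request:
{"method": "play_rows", "body": {
  "increments": "0 0 0 0 -1"
}}

```text
clock: 13.07
position: [0.5081, -0.3382, 0.1606]
ee_rot: [3.135, 0.205, -0.0]
force: [-0.9, -0.7, -2.9]
width: 0.118
gripper_force: 59.8
```

Request:
{"method": "play_rows", "body": {
  "increments": "0.1 0 0 0 -1; 0 0 0 0 -1"
}}

```text
clock: 13.23
position: [0.5093, -0.338, 0.1606]
ee_rot: [3.135, 0.205, 0.0]
force: [0.8, -0.2, -1.8]
width: 0.122
gripper_force: 59.8
```

Request:
{"method": "play_rows", "body": {
  "increments": "0 0 0 0 -1"
}}

```text
clock: 13.32
position: [0.5091, -0.338, 0.1606]
ee_rot: [3.135, 0.205, 0.0]
force: [-0.4, -0.6, -1.9]
width: 0.121
gripper_force: 59.8
```

Request:
{"method": "play_rows", "body": {
  "increments": "0 0 0 0 -1"
}}

```text
clock: 13.4
position: [0.5091, -0.338, 0.1606]
ee_rot: [3.135, 0.205, 0.0]
force: [0.0, 0.7, -1.3]
width: 0.117
gripper_force: 59.8
```

Request:
{"method": "play_rows", "body": {
  "increments": "0.1 0 0 0 -1; 0 0 0 0 -1"
}}

```text
clock: 13.57
position: [0.5103, -0.3378, 0.1606]
ee_rot: [3.135, 0.205, 0.0]
force: [-0.6, -0.8, -1.5]
width: 0.123
gripper_force: 59.8
```

Request:
{"method": "play_rows", "body": {
  "increments": "0 0 0 0 -1"
}}

```text
clock: 13.65
position: [0.5101, -0.3378, 0.1606]
ee_rot: [-3.135, -0.205, -0.0]
force: [0.4, -0.1, -2.1]
width: 0.123
gripper_force: 59.8
```

Request:
{"method": "play_rows", "body": {
  "increments": "0 0 0 0 -1"
}}

```text
clock: 13.73
position: [0.5101, -0.3379, 0.1606]
ee_rot: [3.135, 0.205, 0.0]
force: [-1.0, -0.8, -2.5]
width: 0.122
gripper_force: 59.8
```

Request:
{"method": "play_rows", "body": {
  "increments": "0.1 0 0 0 -1; 0 0 0 0 -1"
}}

```text
clock: 13.9
position: [0.5112, -0.3377, 0.1606]
ee_rot: [3.135, 0.205, 0.0]
force: [-0.1, -0.2, -1.0]
width: 0.12
gripper_force: 59.8
```

Request:
{"method": "play_rows", "body": {
  "increments": "0 0 0 0 -1"
}}

```text
clock: 13.98
position: [0.5111, -0.3377, 0.1606]
ee_rot: [3.135, 0.205, 0.0]
force: [-0.2, -0.2, -2.8]
width: 0.123
gripper_force: 59.8
```

Request:
{"method": "play_rows", "body": {
  "increments": "0 0 0 0 -1"
}}

```text
clock: 14.07
position: [0.5111, -0.3377, 0.1606]
ee_rot: [3.135, 0.205, -0.0]
force: [-0.7, 0.8, -0.9]
width: 0.127
gripper_force: 59.8
```

```bash
python3 - <<'E'
from h import *
im=hook()
E
```

```text
clock 14.0667 f [-0.7  0.8 -0.9] tcp stand [-8.260e+01  1.000e-01  1.606e+02] eye_top x~ 22.4 z~ 201.1
167 7 [34, 37, 38, 40, 42, 44, 49]
171 13 [30, 32, 36, 36, 38, 39, 43, 46, 48, 49, 51, 52, 56]
175 10 [26, 29, 32, 33, 40, 43, 44, 47, 50, 52]
179 11 [24, 24, 26, 29, 29, 51, 51, 51, 54, 55, 58]
183 8 [24, 26, 26, 30, 52, 54, 55, 57]
187 5 [29, 52, 52, 56, 56]
191 7 [30, 31, 50, 50, 53, 53, 56]
195 24 [-48, -46, -43, -42, -38, -36, -34, -30, -16, -12, -5, -2, 2, 5, 6, 8, 10, 14, 18, 31, 49, 50, 53, 57]
199 56 [-60, -59, -57, -57, -54, -54, -52, -51, -49, -46, -44, -41, -38, -38, -36, -35, -34, -33, -30, -29, -28, -26, -25, -24, -23, -22, -20, -20, -16, -13, -9, -6, -3, 1, 3, 7, 8, 11, 13, 14, 15, 16, 17, 17, 18, 21, 22, 22, 27, 29, 30, 49, 50, 51, 52, 52]
203 87 [-59, -57, -54, -52, -49, -48, -47, -46, -44, -43, -41, -38, -36, -33, -31, -31, -28, -26, -25, -24, -23, -22, -22, -22, -21, -21, -21, -20, -18, -18, -18, -17, -15, -15, -14, -13, -12, -11, -10, -9, -8, -8, -8, -5, -5, -5, -2, -2, 0, 1, 3, 4, 6, 6, 8, 9, 10, 10, 11, 13, 13, 14, 15, 15, 16, 16, 18, 19, 19, 19, 19, 20, 20, 20, 20, 22, 22, 23, 23, 23, 25, 27, 27, 30, 47, 49, 51]
207 42 [-59, -58, -56, -56, -54, -54, -53, -52, -52, -51, -48, -48, -47, -45, -44, -44, -42, -42, -41, -39, -38, -36, -36, -34, -33, -33, -31, -29, -28, -27, -20, -20, -19, -18, 26, 26, 43, 45, 47, 50, 50, 52]
211 9 [24, 24, 26, 27, 29, 43, 44, 47, 47]
215 12 [22, 23, 26, 28, 33, 34, 38, 38, 40, 41, 44, 47]
219 14 [21, 22, 23, 24, 25, 27, 29, 33, 36, 37, 39, 39, 42, 44]
223 9 [19, 21, 23, 27, 28, 30, 30, 32, 33]
227 6 [19, 21, 21, 23, 24, 26]
231 3 [19, 21, 22]
235 4 [18, 21, 23, 24]
239 6 [17, 18, 20, 20, 23, 24]
243 3 [15, 17, 21]
247 6 [15, 16, 17, 20, 20, 22]
251 5 [15, 16, 17, 20, 20]
255 4 [14, 16, 17, 19]
259 3 [14, 16, 18]
263 3 [14, 16, 19]
267 3 [7, 9, 12]
271 10 [5, 6, 6, 7, 7, 8, 9, 12, 15, 17]
```

Request:
{"method": "play_rows", "body": {
  "increments": "0.1 0 0 0 -1; 0 0 0 0 -1"
}}

```text
clock: 14.28
position: [0.5122, -0.3376, 0.1606]
ee_rot: [3.135, 0.205, 0.0]
force: [-0.4, -0.6, -1.9]
width: 0.125
gripper_force: 59.8
```

Request:
{"method": "play_rows", "body": {
  "increments": "0 0 0 0 -1"
}}

```text
clock: 14.37
position: [0.5121, -0.3376, 0.1606]
ee_rot: [3.135, 0.205, 0.0]
force: [0.2, 0.4, -1.4]
width: 0.123
gripper_force: 59.8
```

Request:
{"method": "play_rows", "body": {
  "increments": "0 0 0 0 -1"
}}

```text
clock: 14.45
position: [0.5121, -0.3376, 0.1606]
ee_rot: [3.135, 0.205, -0.0]
force: [-1.2, -0.1, -1.8]
width: 0.12
gripper_force: 59.8
```

Request:
{"method": "play_rows", "body": {
  "increments": "0.1 0 0 0 -1; 0 0 0 0 -1"
}}

```text
clock: 14.62
position: [0.5129, -0.3375, 0.1606]
ee_rot: [-3.135, -0.205, 0.001]
force: [-1.6, 1.0, -3.0]
width: 0.121
gripper_force: 59.9
```

Request:
{"method": "play_rows", "body": {
  "increments": "0 0 0 0 -1"
}}

```text
clock: 14.7
position: [0.5129, -0.3375, 0.1606]
ee_rot: [-3.135, -0.204, 0.001]
force: [-2.1, -0.3, -0.9]
width: 0.124
gripper_force: 59.8
```

Request:
{"method": "play_rows", "body": {
  "increments": "0 0 0 0 -1"
}}

```text
clock: 14.78
position: [0.5129, -0.3375, 0.1606]
ee_rot: [3.135, 0.205, -0.0]
force: [-0.9, -0.0, -2.0]
width: 0.122
gripper_force: 59.8
```

Request:
{"method": "play_rows", "body": {
  "increments": "0 0 0 0 -1"
}}

```text
clock: 14.87
position: [0.5129, -0.3375, 0.1606]
ee_rot: [3.135, 0.205, -0.0]
force: [-2.7, -0.8, -2.2]
width: 0.121
gripper_force: 59.8
```

The force stepped up to about 1.8 N, so the stop is reached. A little more, then hold.

Request:
{"method": "play_rows", "body": {
  "increments": "0.03 0 0 0 -1; 0 0 0 0 -1"
}}

```text
clock: 15.03
position: [0.513, -0.3375, 0.1606]
ee_rot: [-3.135, -0.204, 0.001]
force: [-3.0, -1.4, -0.3]
width: 0.122
gripper_force: 59.9
```

Request:
{"method": "play_rows", "body": {
  "increments": "0 0 0 0 -1"
}}

```text
clock: 15.12
position: [0.513, -0.3375, 0.1606]
ee_rot: [-3.135, -0.204, 0.001]
force: [-2.7, -0.4, -1.7]
width: 0.12
gripper_force: 59.9
```

Request:
{"method": "play_rows", "body": {
  "increments": "0 0 0 0 -1; 0 0 0 0 -1"
}}

```text
clock: 15.28
position: [0.5131, -0.3375, 0.1606]
ee_rot: [-3.135, -0.204, 0.001]
force: [-2.5, -0.2, -1.3]
width: 0.122
gripper_force: 59.9
```

Request:
{"method": "play_rows", "body": {
  "increments": "0 0 0 0 -1; 0 0 0 0 -1"
}}

```text
clock: 15.45
position: [0.5132, -0.3375, 0.1606]
ee_rot: [3.135, 0.205, -0.0]
force: [-3.0, -0.3, -1.1]
width: 0.12
gripper_force: 59.9
```

Request:
{"method": "play_rows", "body": {
  "increments": "0 0 0 0 -1; 0 0 0 0 -1"
}}

```text
clock: 15.62
position: [0.5132, -0.3375, 0.1606]
ee_rot: [3.135, 0.205, -0.0]
force: [-2.9, -0.1, -1.3]
width: 0.117
gripper_force: 59.9
```

Request:
{"method": "play_rows", "body": {
  "increments": "0 0 0 0 -1; 0 0 0 0 -1"
}}

```text
clock: 15.78
position: [0.5132, -0.3375, 0.1606]
ee_rot: [3.135, 0.205, -0.0]
force: [-3.4, 0.4, -2.0]
width: 0.124
gripper_force: 59.9
```

```bash
python3 - <<'E'
from h import *
im=hook()
cv2.imwrite('pics/h3.png',cv2.resize(cv2.cvtColor(im['frame'],4)[100:200,190:300],None,fx=5,fy=5,interpolation=3))
E
```

```text
clock 15.7833 f [-3.4  0.4 -2. ] tcp stand [-80.5   0.  160.6] eye_top x~ 24.5 z~ 201.1
167 4 [38, 39, 44, 48]
171 10 [32, 35, 41, 43, 44, 46, 48, 49, 49, 55]
175 16 [27, 30, 32, 32, 35, 36, 38, 40, 50, 50, 50, 52, 52, 55, 55, 59]
179 7 [27, 29, 30, 33, 53, 54, 56]
183 6 [29, 32, 54, 57, 57, 60]
187 6 [24, 29, 55, 55, 59, 60]
191 6 [33, 34, 51, 53, 56, 56]
195 19 [-56, -54, -41, -39, -36, -33, -19, -2, 12, 14, 16, 18, 21, 33, 51, 51, 53, 56, 57]
199 54 [-60, -59, -57, -54, -52, -52, -49, -49, -46, -46, -45, -43, -41, -39, -38, -36, -33, -33, -31, -28, -28, -26, -26, -23, -23, -21, -21, -20, -18, -10, -8, -6, -6, -2, 1, 4, 6, 6, 8, 12, 13, 14, 15, 18, 19, 20, 22, 24, 30, 33, 50, 52, 53, 56]
203 87 [-59, -57, -54, -54, -51, -49, -49, -46, -46, -44, -43, -41, -41, -38, -36, -35, -33, -31, -31, -28, -25, -22, -22, -21, -19, -19, -19, -19, -17, -17, -17, -16, -15, -15, -15, -13, -13, -13, -11, -10, -9, -8, -8, -6, -5, -2, -2, 0, 0, 2, 4, 7, 8, 9, 11, 11, 13, 16, 16, 16, 17, 18, 19, 19, 19, 20, 21, 21, 21, 22, 22, 22, 22, 23, 23, 24, 25, 26, 26, 27, 28, 29, 30, 49, 52, 56, 57]
207 46 [-60, -59, -57, -56, -56, -54, -53, -52, -51, -51, -50, -48, -46, -45, -44, -43, -41, -41, -39, -38, -37, -35, -34, -33, -33, -31, -29, -28, -27, -25, -24, -21, -19, -19, -15, -15, -12, 29, 29, 45, 47, 47, 50, 50, 52, 53]
211 6 [29, 29, 41, 44, 46, 49]
215 15 [25, 25, 25, 25, 26, 28, 31, 35, 39, 40, 44, 44, 46, 48, 50]
219 12 [23, 25, 26, 28, 29, 30, 31, 33, 35, 38, 41, 41]
223 11 [22, 22, 24, 27, 29, 31, 33, 34, 35, 35, 38]
227 4 [21, 24, 26, 27]
231 5 [21, 23, 24, 27, 27]
235 6 [19, 19, 20, 21, 23, 24]
239 3 [18, 21, 22]
243 4 [18, 21, 22, 23]
247 5 [16, 18, 20, 20, 23]
251 7 [16, 17, 18, 20, 20, 23, 24]
255 3 [15, 16, 20]
259 3 [15, 16, 20]
263 3 [14, 17, 19]
267 3 [7, 9, 12]
271 7 [5, 6, 7, 9, 12, 14, 17]
```

Step 1 is held: about 2.9 N for about 0.9 s with the hanger still at 0.245 rad. Now push in through the keeper, rising slightly along the tilted hook.

Request:
{"method": "play_rows", "body": {
  "increments": "0.15 0 -0.03 0 -1; 0.15 0 -0.03 0 -1; 0 0 0 0 -1"
}}

```text
clock: 16.08
position: [0.5163, -0.337, 0.1612]
ee_rot: [-3.135, -0.205, 0.001]
force: [-4.9, 0.5, -2.1]
width: 0.123
gripper_force: 59.9
```

Request:
{"method": "play_rows", "body": {
  "increments": "0.15 0 -0.03 0 -1; 0.15 0 -0.03 0 -1; 0 0 0 0 -1"
}}

```text
clock: 16.33
position: [0.5189, -0.3367, 0.1616]
ee_rot: [-3.135, -0.205, 0.002]
force: [-5.9, -1.4, -2.1]
width: 0.119
gripper_force: 59.9
```

Request:
{"method": "play_rows", "body": {
  "increments": "0.15 0 -0.02 0 -1; 0.15 0 -0.02 0 -1; 0 0 0 0 -1"
}}

```text
clock: 16.58
position: [0.5216, -0.3364, 0.1619]
ee_rot: [-3.135, -0.204, 0.002]
force: [-5.7, -0.8, -3.0]
width: 0.12
gripper_force: 59.9
```

```bash
python3 - <<'E'
from h import *
im=hook()
E
```

```text
clock 16.5833 f [-5.7 -0.8 -3. ] tcp stand [-72.    0.  161.9] eye_top x~ 33.0 z~ 202.4
167 3 [38, 40, 44]
171 14 [31, 32, 35, 38, 39, 41, 41, 43, 45, 46, 47, 49, 49, 55]
175 13 [28, 33, 35, 37, 47, 49, 50, 50, 50, 53, 54, 55, 58]
179 10 [29, 29, 32, 32, 53, 55, 57, 57, 61, 61]
183 5 [26, 32, 55, 57, 60]
187 5 [54, 55, 56, 60, 61]
191 6 [45, 52, 53, 55, 56, 57]
195 14 [-53, -51, -20, -17, -14, -12, -9, 3, 24, 29, 42, 44, 51, 53]
199 59 [-59, -57, -56, -55, -51, -49, -46, -43, -41, -38, -36, -34, -31, -31, -28, -28, -25, -24, -24, -22, -20, -18, -14, -13, -11, -9, -7, -7, -5, -1, -1, 6, 6, 8, 9, 11, 13, 14, 17, 19, 20, 21, 21, 24, 25, 26, 27, 27, 29, 29, 30, 33, 41, 50, 50, 52, 53, 55, 55]
203 91 [-56, -54, -54, -51, -49, -48, -47, -44, -41, -41, -39, -38, -37, -37, -35, -34, -34, -30, -29, -25, -23, -22, -20, -17, -15, -13, -12, -11, -11, -10, -10, -9, -8, -8, -8, -7, -7, -5, -5, -4, -3, -3, -1, 0, 0, 1, 3, 3, 6, 8, 9, 10, 13, 13, 15, 16, 16, 17, 17, 19, 21, 22, 24, 24, 25, 26, 27, 28, 28, 29, 30, 30, 30, 30, 30, 31, 31, 32, 32, 33, 33, 34, 35, 36, 36, 36, 39, 48, 50, 53, 57]
207 49 [-54, -52, -52, -50, -49, -48, -47, -46, -44, -44, -44, -42, -42, -40, -38, -37, -35, -33, -33, -30, -30, -29, -27, -26, -25, -25, -25, -23, -22, -21, -20, -19, -18, -17, -17, -15, -15, -14, -12, -9, -9, -7, 35, 45, 49, 50, 52, 53, 56]
211 8 [-53, 26, 32, 32, 42, 44, 47, 49]
215 14 [24, 24, 25, 26, 26, 28, 31, 35, 39, 41, 43, 46, 46, 49]
219 13 [24, 26, 27, 27, 29, 30, 33, 33, 38, 40, 41, 43, 47]
223 9 [23, 23, 27, 29, 32, 33, 35, 35, 37]
227 7 [21, 22, 23, 24, 25, 26, 29]
231 4 [20, 20, 23, 26]
235 7 [19, 21, 21, 23, 23, 26, 27]
239 3 [18, 20, 22]
243 5 [18, 19, 20, 23, 23]
247 4 [18, 19, 20, 24]
251 6 [15, 17, 18, 19, 22, 23]
255 4 [14, 17, 19, 20]
259 3 [15, 17, 19]
263 3 [14, 16, 19]
267 4 [7, 9, 9, 13]
271 6 [6, 6, 6, 7, 12, 20]
```

Request:
{"method": "play_rows", "body": {
  "increments": "0.15 0 -0.03 0 -1; 0.15 0 -0.03 0 -1; 0 0 0 0 -1"
}}

```text
clock: 16.88
position: [0.5244, -0.336, 0.1623]
ee_rot: [-3.135, -0.204, 0.003]
force: [-5.2, -1.8, -4.1]
width: 0.118
gripper_force: 59.9
```

Request:
{"method": "play_rows", "body": {
  "increments": "0.15 0 -0.02 0 -1; 0.15 0 -0.02 0 -1; 0 0 0 0 -1"
}}

```text
clock: 17.13
position: [0.5274, -0.3355, 0.1626]
ee_rot: [-3.135, -0.204, 0.003]
force: [-5.0, -0.5, -3.4]
width: 0.122
gripper_force: 59.9
```

Request:
{"method": "play_rows", "body": {
  "increments": "0.15 0 0 0 -1; 0.1 0 0 0 -1; 0 0 0 0 -1"
}}

```text
clock: 17.38
position: [0.5299, -0.3352, 0.1626]
ee_rot: [-3.134, -0.204, 0.003]
force: [-5.0, -0.8, -4.0]
width: 0.12
gripper_force: 59.9
```

```bash
python3 - <<'E'
from h import *
im=hook()
cv2.imwrite('pics/h4.png',cv2.resize(cv2.cvtColor(im['frame'],4)[100:200,190:300],None,fx=5,fy=5,interpolation=3))
E
```

```text
clock 17.3833 f [-5.  -0.8 -4. ] tcp stand [-6.360e+01  1.000e-01  1.626e+02] eye_top x~ 41.4 z~ 203.1
167 5 [37, 38, 42, 45, 50]
171 14 [33, 37, 38, 41, 42, 43, 44, 45, 47, 48, 49, 50, 51, 55]
175 12 [29, 29, 32, 33, 35, 35, 51, 52, 54, 55, 58, 58]
179 9 [27, 27, 30, 32, 52, 52, 54, 57, 61]
183 5 [53, 55, 57, 60, 60]
187 3 [53, 56, 59]
191 5 [52, 54, 56, 57, 59]
195 17 [-22, -20, -17, -14, -12, -10, -7, 1, 17, 23, 28, 32, 34, 38, 51, 54, 56]
199 60 [-49, -46, -43, -40, -39, -38, -36, -36, -33, -33, -30, -28, -28, -26, -25, -23, -19, -18, -14, -13, -12, -9, -9, -6, -5, -3, -2, 1, 2, 7, 11, 11, 13, 19, 20, 22, 24, 25, 27, 30, 30, 31, 32, 34, 34, 35, 36, 36, 37, 37, 37, 38, 41, 41, 43, 43, 49, 50, 53, 56]
203 88 [-58, -55, -53, -49, -46, -46, -44, -41, -41, -38, -35, -34, -31, -31, -28, -25, -24, -23, -21, -18, -17, -15, -15, -12, -9, -7, -7, -5, -5, -4, -3, -3, -2, -2, -2, -1, -1, 1, 2, 2, 3, 4, 5, 6, 6, 8, 9, 11, 14, 14, 16, 16, 17, 17, 20, 22, 22, 24, 25, 26, 28, 28, 29, 29, 32, 33, 35, 35, 35, 36, 37, 38, 38, 39, 39, 40, 41, 42, 43, 44, 45, 46, 48, 50, 52, 53, 55, 55]
207 57 [-60, -57, -55, -47, -44, -44, -43, -41, -41, -40, -39, -37, -36, -35, -35, -33, -33, -31, -30, -30, -28, -28, -28, -26, -26, -25, -23, -22, -21, -20, -19, -18, -16, -15, -14, -12, -12, -11, -9, -8, -6, -1, -1, 1, 2, 5, 37, 40, 40, 41, 44, 47, 50, 50, 51, 53, 55]
211 11 [-46, -43, -39, -33, 30, 33, 35, 42, 46, 46, 50]
215 18 [-58, 24, 24, 24, 25, 25, 26, 27, 31, 32, 35, 38, 41, 43, 44, 46, 47, 50]
219 11 [-56, 25, 26, 27, 28, 30, 32, 35, 38, 41, 44]
223 13 [22, 22, 25, 26, 27, 29, 31, 33, 33, 35, 36, 38, 40]
227 4 [21, 23, 23, 26]
231 3 [21, 24, 27]
235 8 [19, 19, 20, 21, 23, 23, 25, 28]
239 4 [19, 19, 20, 24]
243 4 [18, 20, 23, 23]
247 4 [18, 20, 21, 23]
251 5 [16, 18, 20, 22, 24]
255 5 [15, 16, 16, 19, 20]
259 5 [14, 15, 16, 17, 19]
263 1 [19]
267 3 [7, 10, 11]
271 7 [5, 5, 7, 8, 9, 12, 18]
```

View pics/h4.png

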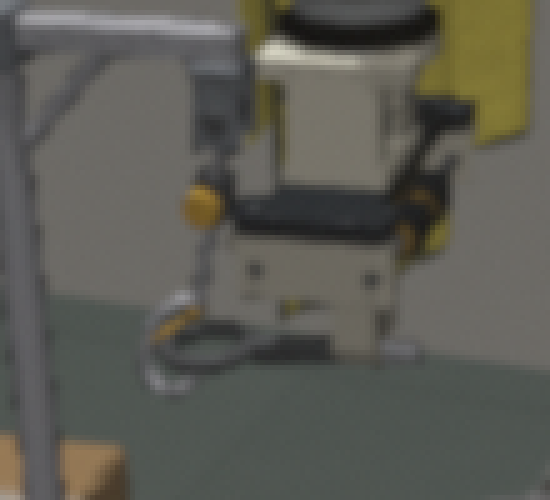

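The ring's end is inside the throat with the keeper swung open (180,325) above the tip. Lowering along the tilted hook.

Request:
{"method": "play_rows", "body": {
  "increments": "0.04 0 0.2 0 -1; 0.04 0 0.2 0 -1; 0.04 0 0.2 0 -1; 0 0 0 0 -1"
}}

```text
clock: 17.77
position: [0.5319, -0.3348, 0.1568]
ee_rot: [-3.135, -0.205, 0.0]
force: [-3.9, -1.0, -4.5]
width: 0.121
gripper_force: 59.9
```

Request:
{"method": "play_rows", "body": {
  "increments": "0.04 0 0.2 0 -1; 0.04 0 0.2 0 -1; 0.04 0 0.2 0 -1; 0 0 0 0 -1"
}}

```text
clock: 18.1
position: [0.5342, -0.3343, 0.1512]
ee_rot: [-3.135, -0.206, -0.003]
force: [-1.1, 0.4, -2.4]
width: 0.121
gripper_force: 59.9
```

Request:
{"method": "play_rows", "body": {
  "increments": "0.04 0 0.2 0 -1; 0.04 0 0.2 0 -1; 0 0 0 0 -1"
}}

```text
clock: 18.35
position: [0.5343, -0.3346, 0.1471]
ee_rot: [3.135, 0.205, 0.001]
force: [-1.2, 0.6, -1.8]
width: 0.121
gripper_force: 59.9
```

```bash
python3 - <<'E'
from h import *
im=hook()
cv2.imwrite('pics/h5.png',cv2.resize(cv2.cvtColor(im['frame'],4)[100:200,190:300],None,fx=5,fy=5,interpolation=3))
E
```

```text
clock 18.35 f [-1.2  0.6 -1.8] tcp stand [-5.920e+01  1.000e-01  1.471e+02] eye_top x~ 45.8 z~ 187.6
167 4 [35, 38, 40, 44]
171 2 [49, 52]
175 2 [54, 56]
179 2 [27, 29]
183 42 [-57, -54, -51, -43, -41, -38, -36, -32, -29, -28, -25, -22, -20, -17, -17, -14, -14, -12, -11, -8, -6, -3, -1, 3, 7, 18, 21, 23, 24, 26, 26, 29, 29, 31, 34, 38, 40, 40, 43, 55, 56, 57]
187 66 [-50, -48, -43, -41, -38, -36, -33, -30, -27, -25, -23, -22, -20, -19, -17, -15, -11, -10, -10, -6, -3, -3, -1, -1, 0, 0, 2, 2, 3, 4, 6, 9, 13, 14, 17, 18, 20, 20, 23, 23, 24, 24, 25, 26, 28, 29, 31, 32, 37, 39, 41, 41, 41, 41, 42, 42, 42, 44, 45, 45, 47, 49, 50, 54, 56, 57]
191 89 [-59, -56, -54, -49, -41, -40, -39, -35, -35, -33, -30, -29, -28, -27, -26, -25, -25, -25, -22, -22, -21, -20, -20, -19, -18, -17, -15, -14, -11, -11, -11, -9, -9, -8, -7, -6, -6, -4, -3, -2, 0, 0, 1, 2, 2, 3, 3, 3, 4, 4, 6, 6, 7, 8, 8, 8, 9, 11, 13, 13, 14, 16, 19, 21, 25, 26, 29, 29, 30, 30, 32, 37, 38, 40, 41, 42, 42, 43, 44, 45, 46, 46, 47, 50, 50, 52, 53, 57, 57]
195 19 [-55, -53, -40, -39, -37, -34, -33, -32, -30, -30, -25, -17, -15, 29, 30, 49, 49, 50, 53]
199 8 [28, 28, 30, 48, 50, 50, 52, 53]
203 8 [-55, 27, 27, 29, 30, 47, 49, 53]
207 10 [-47, 27, 27, 27, 42, 45, 46, 49, 50, 52]
211 6 [-53, 24, 26, 43, 46, 47]
215 14 [22, 23, 25, 28, 28, 33, 36, 37, 38, 40, 40, 43, 43, 46]
219 15 [22, 22, 23, 25, 26, 26, 28, 30, 32, 35, 36, 37, 38, 41, 44]
223 9 [20, 22, 23, 26, 27, 28, 30, 32, 32]
227 5 [19, 21, 22, 23, 24]
231 3 [18, 21, 24]
235 4 [18, 21, 23, 24]
239 5 [16, 18, 20, 20, 24]
243 6 [15, 18, 18, 20, 22, 23]
247 4 [16, 18, 19, 19]
251 4 [14, 17, 20, 20]
255 5 [14, 15, 16, 16, 20]
259 4 [14, 17, 17, 19]
263 2 [14, 19]
267 4 [7, 7, 9, 12]
271 8 [5, 6, 6, 6, 7, 9, 15, 17]
```

The keeper has snapped shut above the bar: its line at x 27–30 is parallel to the rod again. Now I'll seat the bar and let the hanger come back to plumb.

Request:
{"method": "play_rows", "body": {
  "increments": "-0.1 0 0.1 0 -1; -0.15 0 0.1 0 -1; -0.2 0 0.1 0 -1; -0.2 0 0.06 0 -1; -0.2 0 0.06 0 -1"
}}

```text
clock: 18.82
position: [0.5251, -0.3359, 0.143]
ee_rot: [3.135, 0.204, -0.0]
force: [-0.2, 0.0, -2.1]
width: 0.123
gripper_force: 59.9
```

Request:
{"method": "play_rows", "body": {
  "increments": "-0.2 0 0.06 0 -1; -0.2 0 0.06 0 -1; -0.2 0 0.05 0 -1; -0.2 0 0.05 0 -1; -0.2 0 0.05 0 -1"
}}

```text
clock: 19.23
position: [0.5153, -0.3372, 0.1403]
ee_rot: [3.135, 0.205, 0.0]
force: [-0.9, -0.3, -0.5]
width: 0.122
gripper_force: 59.9
```

Request:
{"method": "play_rows", "body": {
  "increments": "-0.2 0 0.05 0 -1; -0.2 0 0.04 0 -1; -0.2 0 0.04 0 -1; -0.2 0 0.03 0 -1; -0.2 0 0.03 0 -1"
}}

```text
clock: 19.65
position: [0.5054, -0.3385, 0.1384]
ee_rot: [3.135, 0.205, 0.0]
force: [-0.2, -0.6, -2.2]
width: 0.12
gripper_force: 59.9
```

Request:
{"method": "play_rows", "body": {
  "increments": "-0.2 0 0.02 0 -1; -0.2 0 0.02 0 -1; -0.15 0 0.02 0 -1; -0.1 0 0 0 -1; 0 0 0 0 -1"
}}

```text
clock: 20.07
position: [0.4989, -0.3394, 0.1379]
ee_rot: [3.135, 0.204, -0.0]
force: [0.1, -0.3, -2.4]
width: 0.119
gripper_force: 59.9
```

Request:
{"method": "play_rows", "body": {
  "increments": "0 0 0 0 -1; 0 0 0 0 -1"
}}

```text
clock: 20.23
position: [0.4993, -0.3393, 0.1379]
ee_rot: [3.135, 0.205, 0.0]
force: [0.6, -0.4, -1.6]
width: 0.124
gripper_force: 59.9
```

```bash
python3 - <<'E'
from h import *
im=hook()
cv2.imwrite('pics/h6.png',cv2.resize(cv2.cvtColor(im['frame'],4)[100:200,190:300],None,fx=5,fy=5,interpolation=3))
E
```

```text
clock 20.2333 f [ 0.6 -0.4 -1.6] tcp stand [-9.450e+01  1.000e-01  1.379e+02] eye_top x~ 10.5 z~ 178.4
167 2 [19, 20]
171 7 [-8, -6, -4, 0, 3, 19, 22]
175 35 [-59, -56, -54, -51, -49, -46, -43, -41, -40, -39, -38, -34, -32, -30, -26, -21, -21, -18, -16, -15, -11, -9, -9, -9, -7, -3, 3, 4, 5, 6, 7, 8, 9, 19, 22]
179 68 [-59, -56, -56, -54, -53, -51, -51, -49, -48, -46, -46, -44, -44, -40, -40, -38, -36, -36, -35, -34, -33, -33, -33, -31, -30, -29, -29, -28, -27, -26, -25, -22, -18, -18, -16, -15, -13, -13, -12, -11, -10, -9, -8, -6, -6, -4, -3, 1, 2, 4, 5, 5, 6, 7, 7, 7, 7, 8, 8, 9, 10, 11, 11, 18, 19, 21, 24, 24]
183 53 [-60, -59, -59, -58, -56, -55, -54, -53, -51, -50, -48, -47, -46, -45, -43, -42, -40, -40, -38, -38, -38, -35, -35, -33, -32, -32, -31, -31, -31, -30, -29, -28, -26, -26, -24, -21, -12, -10, -9, -9, -7, -7, -6, -3, -2, 7, 8, 11, 12, 18, 20, 21, 24]
187 11 [-9, -8, -7, -6, -4, -1, -1, 18, 20, 23, 24]
191 10 [-2, -2, -2, 0, 1, 17, 18, 20, 21, 23]
195 5 [-2, 0, 18, 20, 23]
199 9 [-2, -1, 0, 1, 16, 17, 19, 23, 23]
203 8 [-2, 0, 0, 16, 16, 16, 19, 19]
207 8 [-1, -1, 10, 12, 14, 17, 20, 21]
211 9 [-3, -1, -1, 2, 6, 11, 13, 16, 16]
215 15 [-4, -3, -3, -3, -2, -1, 0, 1, 4, 8, 11, 11, 12, 13, 13]
219 10 [-2, 0, 0, 2, 3, 5, 5, 7, 8, 10]
223 7 [-4, -2, -2, 0, 2, 3, 5]
227 4 [-3, -1, 0, 2]
231 4 [-3, -1, 2, 3]
235 5 [-3, -3, -1, 0, 2]
239 4 [-3, 0, 0, 2]
243 5 [-3, -3, -1, 1, 2]
247 5 [-3, -2, -1, 1, 4]
251 6 [-2, -1, 1, 1, 4, 5]
255 3 [-1, 1, 3]
259 6 [-2, -1, 0, 0, 4, 4]
263 3 [-1, 0, 4]
267 5 [-8, -7, -4, -2, 5]
271 13 [-7, -7, -7, -7, -7, -6, -5, -4, -3, 2, 5, 7, 10]
```

The hanger is plumb, the keeper is shut, and the bar is about 2 mm above its seat. I'll lower and feel for the seat.

Request:
{"method": "play_rows", "body": {
  "increments": "0 0 0.1 0 -1; 0 0 0.1 0 -1; 0 0 0 0 -1"
}}

```text
clock: 20.53
position: [0.4991, -0.3392, 0.1356]
ee_rot: [-3.135, -0.205, 0.0]
force: [-0.1, 0.5, -0.5]
width: 0.121
gripper_force: 59.9
```

Request:
{"method": "play_rows", "body": {
  "increments": "0 0 0.1 0 -1; 0 0 0 0 -1"
}}

```text
clock: 20.7
position: [0.4992, -0.3393, 0.1347]
ee_rot: [3.135, 0.205, 0.0]
force: [0.3, -0.5, -1.1]
width: 0.122
gripper_force: 59.9
```

Request:
{"method": "play_rows", "body": {
  "increments": "0 0 0.1 0 -1; 0 0 0 0 -1"
}}

```text
clock: 20.87
position: [0.4992, -0.3393, 0.1338]
ee_rot: [3.135, 0.205, 0.0]
force: [-0.8, 0.3, -0.7]
width: 0.119
gripper_force: 59.9
```

Request:
{"method": "play_rows", "body": {
  "increments": "0 0 0 0 -1"
}}

```text
clock: 20.95
position: [0.4993, -0.3394, 0.134]
ee_rot: [3.135, 0.205, 0.001]
force: [-0.7, -0.4, -0.1]
width: 0.122
gripper_force: 59.9
```

Request:
{"method": "play_rows", "body": {
  "increments": "0 0 0.1 0 -1; 0 0 0.1 0 -1; 0 0 0 0 -1"
}}

```text
clock: 21.2
position: [0.4993, -0.3393, 0.1319]
ee_rot: [3.135, 0.205, 0.0]
force: [-0.2, 0.4, 0.9]
width: 0.121
gripper_force: 59.9
```

Request:
{"method": "play_rows", "body": {
  "increments": "0 0 0.1 0 -1; 0 0 0 0 -1"
}}

```text
clock: 21.37
position: [0.4993, -0.3393, 0.1309]
ee_rot: [3.135, 0.205, 0.001]
force: [0.3, 0.7, 1.9]
width: 0.119
gripper_force: 59.9
```

Request:
{"method": "play_rows", "body": {
  "increments": "0 0 0.1 0 -1; 0 0 0 0 -1"
}}

```text
clock: 21.53
position: [0.4993, -0.3394, 0.1299]
ee_rot: [3.135, 0.205, 0.001]
force: [-0.8, -0.7, 2.9]
width: 0.122
gripper_force: 59.9
```

Request:
{"method": "play_rows", "body": {
  "increments": "0 0 0.1 0 -1; 0 0 0 0 -1"
}}

```text
clock: 21.7
position: [0.4993, -0.3394, 0.1289]
ee_rot: [3.135, 0.205, 0.001]
force: [0.2, -0.4, 3.8]
width: 0.121
gripper_force: 59.9
```

Request:
{"method": "play_rows", "body": {
  "increments": "0 0 0 0 -1"
}}

```text
clock: 21.78
position: [0.4993, -0.3394, 0.129]
ee_rot: [3.135, 0.205, 0.001]
force: [-0.4, -0.4, 3.7]
width: 0.119
gripper_force: 59.9
```

The tug builds linearly, with contact now about 6.4 N. A little more, then hold.

Request:
{"method": "play_rows", "body": {
  "increments": "0 0 0.05 0 -1; 0 0 0 0 -1; 0 0 0 0 -1; 0 0 0 0 -1; 0 0 0 0 -1"
}}

```text
clock: 22.2
position: [0.4992, -0.3393, 0.1284]
ee_rot: [3.135, 0.205, 0.0]
force: [-0.7, 1.5, 3.6]
width: 0.12
gripper_force: 59.9
```

Request:
{"method": "play_rows", "body": {
  "increments": "0 0 0 0 -1; 0 0 0 0 -1; 0 0 0 0 -1"
}}

```text
clock: 22.45
position: [0.4992, -0.3393, 0.1283]
ee_rot: [3.135, 0.205, 0.0]
force: [0.3, -0.3, 4.9]
width: 0.12
gripper_force: 59.9
```

```bash
python3 - <<'E'
from h import *
im=hook(); s=arm.observe(); eye(im,s)
cv2.imwrite('pics/h7.png',cv2.resize(cv2.cvtColor(im['frame'],4)[100:200,190:300],None,fx=5,fy=5,interpolation=3))
E
```

```text
clock 22.45 f [ 0.3 -0.3  4.9] tcp stand [-9.460e+01  1.000e-01  1.283e+02] eye_top x~ 10.4 z~ 168.8
167 14 [-59, -56, -54, -51, -46, -42, -40, -38, -3, 0, 2, 5, 18, 20]
171 40 [-59, -59, -56, -56, -54, -51, -51, -49, -49, -46, -43, -41, -38, -37, -34, -34, -33, -30, -30, -27, -26, -22, -19, -15, -12, -9, -8, -7, -6, -3, -3, 0, 3, 5, 5, 6, 19, 21, 22, 25]
175 66 [-59, -59, -57, -54, -54, -52, -51, -51, -49, -49, -46, -44, -43, -41, -41, -38, -37, -36, -35, -34, -34, -34, -33, -33, -32, -32, -30, -30, -29, -28, -28, -26, -26, -25, -25, -23, -22, -21, -20, -20, -19, -18, -18, -15, -14, -13, -10, -9, -9, -7, -7, -7, -5, -4, -3, 3, 5, 6, 6, 6, 7, 7, 9, 11, 19, 20]
179 52 [-58, -57, -57, -54, -51, -49, -47, -46, -44, -42, -41, -40, -38, -37, -33, -31, -31, -28, -25, -17, -12, -11, -8, -8, -7, -6, -6, 1, 2, 4, 5, 5, 6, 6, 7, 7, 8, 8, 9, 9, 10, 11, 11, 12, 13, 15, 18, 18, 21, 21, 23, 24]
183 8 [-10, -9, -6, -4, 0, 19, 21, 24]
187 11 [-8, -6, -5, -5, -4, -2, -1, 0, 18, 21, 23]
191 9 [-2, 0, 2, 18, 18, 20, 21, 23, 23]
195 6 [-2, -1, 0, 18, 19, 23]
199 7 [-1, 0, 18, 18, 20, 20, 23]
203 9 [-1, 
[... 266 characters left out ...]
35 5 [-4, -3, -1, 2, 2]
239 5 [-3, -2, -1, -1, 1]
243 5 [-3, 0, 1, 2, 3]
247 4 [-3, -1, 0, 4]
251 6 [-2, -2, 1, 2, 3, 3]
255 4 [-1, 1, 4, 4]
259 5 [-2, -1, 1, 2, 3]
263 3 [-1, 1, 3]
267 4 [-7, -6, -4, -3]
271 11 [-8, -7, -7, -7, -4, 0, 1, 2, 5, 7, 10]
conf 0.62 187 x range [ 17.2 106.6]
15 20 y [-10.7  -7.4   0.1] world z mm [170.2 176.3 178.7]
30 24 y [-10.5  -7.8  -2.1] world z mm [171.5 176.1 180. ]
45 24 y [-15.3  -8.4   1.9] world z mm [173.  176.5 179.9]
60 40 y [-33.  -16.3  14.1] world z mm [173.4 177.  179.4]
75 36 y [-31.1 -26.2  18.5] world z mm [170.7 176.4 179.5]
90 35 y [-30.  -16.4   9. ] world z mm [171.3 178.2 180.3]
105 7 y [-16.6  -4.5   8.5] world z mm [177.3 179.3 179.7]
```

View pics/h7.png

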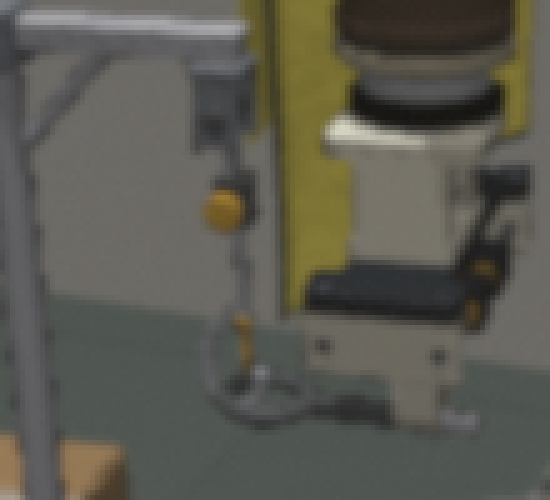

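Seated: the bar is in the bowl below the shut keeper (240,340) and was tugged with about 7 N. Next I'll ease the grip and swing the shank down, letting it pivot between the pads.

Request:
{"method": "play_rows", "body": {
  "increments": "0 0 0 0 -1; 0 0 0 0 -1; 0.05 0 0.4 0 -1; 0.05 0 0.4 0 -1; 0.05 0 0.45 0 -1",
  "grip_force": 12
}}

```text
clock: 22.97
position: [0.5005, -0.3391, 0.1152]
ee_rot: [-3.135, -0.204, 0.0]
force: [0.7, -0.1, -0.5]
width: 0.131
gripper_force: 12.0
```

Request:
{"method": "play_rows", "body": {
  "increments": "0.12 0 0.6 0 -1; 0.16 0 0.6 0 -1; 0.19 0 0.57 0 -1; 0 0 0 0 -1"
}}

```text
clock: 23.3
position: [0.505, -0.3379, 0.0965]
ee_rot: [-3.134, -0.205, 0.002]
force: [-0.1, -0.2, -0.4]
width: 0.132
gripper_force: 12.0
```

```bash
python3 - <<'E'
from h import *
im=hook(); s=arm.observe(); eye(im,s)
E
```

```text
clock 23.3 f [-0.1 -0.2 -0.4] tcp stand [-88.7   0.7  96.5] eye_top x~ 16.3 z~ 137.0
155 17 [-58, -55, -53, -50, -47, -46, -43, -43, -40, -39, -37, -37, -35, -32, -29, -27, -22]
159 7 [-48, -46, -31, -29, -27, -25, -25]
163 15 [-29, -27, -25, -24, -23, -21, -18, -17, -15, -11, -11, -8, -6, 6, 19]
167 19 [-27, -17, -15, -15, -14, -14, -11, -10, -9, -6, -5, -3, -1, 5, 18, 20, 21, 22, 26]
171 21 [-13, -9, -8, -6, -5, -3, -3, -3, -1, -1, 1, 4, 4, 6, 6, 7, 7, 10, 19, 21, 28]
175 29 [-5, -4, -4, -2, -1, 1, 2, 3, 4, 5, 5, 5, 6, 6, 7, 7, 7, 8, 8, 9, 9, 9, 11, 11, 22, 23, 24, 26, 27]
179 19 [-6, -5, -3, -1, -1, 8, 8, 9, 10, 10, 12, 12, 14, 15, 21, 23, 23, 25, 27]
183 8 [-6, -5, -4, -1, 21, 22, 23, 25]
187 9 [-6, -4, -3, -2, 1, 3, 22, 23, 25]
191 9 [2, 2, 3, 3, 22, 23, 23, 25, 26]
195 6 [3, 3, 21, 24, 27, 29]
199 9 [1, 2, 2, 20, 21, 22, 22, 25, 25]
203 7 [2, 3, 3, 19, 23, 25, 26]
207 6 [3, 3, 17, 20, 22, 22]
211 12 [1, 1, 4, 4, 7, 12, 14, 14, 16, 16, 17, 20]
215 13 [0, 0, 0, 0, 1, 3, 4, 6, 8, 11, 14, 15, 17]
219 7 [1, 2, 5, 5, 8, 11, 12]
223 5 [0, 0, 3, 5, 8]
227 5 [0, 2, 2, 4, 5]
231 5 [0, 0, 2, 4, 5]
235 2 [1, 4]
239 8 [-2, 0, 0, 1, 2, 2, 4, 4]
243 3 [0, 1, 4]
247 6 [-1, 0, 2, 2, 4, 7]
251 5 [0, 1, 4, 4, 6]
255 4 [-2, 0, 3, 7]
259 6 [1, 2, 2, 3, 6, 7]
263 3 [0, 3, 7]
267 3 [-4, -2, 8]
271 11 [-6, -6, -6, -5, -4, -3, -2, 2, 4, 5, 7]
no eye
```

The eye pivots as planned and the keeper stays shut. Continuing.

Request:
{"method": "play_rows", "body": {
  "increments": "0.18 0 0.57 0 -1; 0.22 0 0.55 0 -1; 0.25 0 0.54 0 -1; 0.28 0 0.52 0 -1; 0.3 0 0.5 0 -1"
}}

```text
clock: 23.82
position: [0.5178, -0.3368, 0.0707]
ee_rot: [-3.135, -0.205, 0.0]
force: [0.2, 0.1, 0.7]
width: 0.131
gripper_force: 12.0
```

Request:
{"method": "play_rows", "body": {
  "increments": "0.33 0 0.48 0 -1; 0.36 0 0.46 0 -1; 0.4 0 0.43 0 -1; 0.4 0 0.4 0 -1; 0 0 0 0 -1"
}}

```text
clock: 24.23
position: [0.533, -0.3344, 0.0527]
ee_rot: [-3.134, -0.206, 0.0]
force: [0.2, -0.4, -0.6]
width: 0.127
gripper_force: 12.0
```

Request:
{"method": "play_rows", "body": {
  "increments": "0 0 0 0 -1; 0 0 0 0 -1"
}}

```text
clock: 24.4
position: [0.5319, -0.3349, 0.0535]
ee_rot: [-3.135, -0.205, 0.001]
force: [-0.9, 0.1, -2.4]
width: 0.126
gripper_force: 12.0
```

```bash
python3 - <<'E'
from h import *
im=hook()
cv2.imwrite('pics/h8.png',cv2.resize(cv2.cvtColor(im['frame'],4)[90:220,190:310],None,fx=4.6,fy=4.6,interpolation=3))
E
```

```text
clock 24.4 f [-0.9  0.1 -2.4] tcp stand [-61.6   0.1  53.5] eye_top x~ 43.4 z~ 94.0
155 1 [-4]
159 4 [-8, -3, 0, 0]
163 9 [-7, -7, -5, -4, -4, -2, 4, 5, 18]
167 12 [-3, -2, -1, -1, -1, -1, 2, 4, 6, 18, 21, 22]
171 17 [-5, -3, 2, 2, 2, 3, 3, 4, 6, 8, 10, 10, 19, 20, 22, 24, 27]
175 25 [-4, -2, -1, 4, 4, 4, 4, 5, 5, 5, 5, 7, 7, 8, 9, 9, 12, 12, 14, 21, 22, 23, 23, 24, 27]
179 16 [-6, -5, -4, -3, -2, -1, 6, 7, 8, 9, 10, 11, 12, 22, 26, 27]
183 9 [-6, -5, -5, -2, 22, 23, 23, 24, 25]
187 8 [-4, -3, -1, 2, 3, 24, 24, 27]
191 8 [1, 3, 4, 20, 22, 24, 25, 26]
195 7 [2, 3, 3, 21, 23, 26, 27]
199 9 [2, 2, 2, 3, 20, 21, 22, 23, 25]
203 5 [3, 3, 19, 24, 25]
207 7 [2, 2, 15, 15, 18, 22, 22]
211 8 [0, 2, 5, 8, 12, 16, 18, 20]
215 15 [0, 0, 0, 1, 1, 3, 5, 6, 7, 8, 11, 13, 13, 15, 17]
219 7 [-1, 2, 3, 5, 7, 11, 14]
223 8 [0, 0, 2, 3, 5, 6, 7, 11]
227 3 [-1, 1, 4]
231 5 [-1, 0, 2, 3, 5]
235 4 [0, 2, 4, 4]
239 3 [0, 2, 4]
243 7 [-49, -1, -1, 2, 2, 3, 4]
247 8 [-59, -57, -54, -1, 0, 2, 2, 4]
251 5 [0, 1, 3, 4, 7]
255 8 [-26, 0, 1, 1, 1, 3, 4, 6]
259 6 [-29, -28, 1, 3, 6, 7]
263 5 [-33, -29, -29, 1, 3]
267 11 [-44, -38, -33, -31, -29, -27, -26, -25, -24, -5, -3]
271 18 [-35, -33, -32, -31, -6, -6, -6, -5, -3, -3, -2, -1, -1, 1, 2, 4, 5, 9]
```

View pics/h8.png

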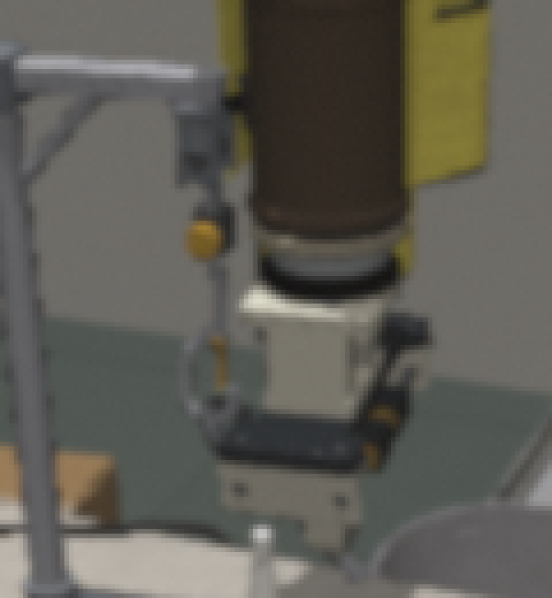

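The shank hangs about 47° below level, with the keeper shut and the wrist still clear of the stand arm. Releasing and backing off.

Request:
{"method": "play_rows", "body": {
  "increments": "0 0 0 0 0.3; 0 0 0 0 0.3; 0 0 0 0 0.3; 0 0 0 0 0.3; -0.5 0 0 0 0.3"
}}

```text
clock: 24.87
position: [0.5282, -0.3352, 0.0538]
ee_rot: [3.135, 0.206, 0.002]
force: [-0.4, 0.2, -0.4]
width: 0.444
gripper_force: 0.0
```

Request:
{"method": "play_rows", "body": {
  "increments": "-1 0 0 0 0.3; -1.5 0 0 0 0.3; -2 0 0 0 0.3; -2.5 0 0 0 0.3; -2.5 0 0 0 0.3"
}}

```text
clock: 25.28
position: [0.4313, -0.348, 0.0536]
ee_rot: [3.135, 0.205, -0.0]
force: [-0.0, -0.9, -0.1]
width: 0.646
gripper_force: 0.0
```

Request:
{"method": "play_rows", "body": {
  "increments": "-2 0 0 0 0.3; -1 0 0 0 0.3; 0 0 0 0 0.3; 0 0 0 0 0.3; 0 0 0 0 0.3"
}}

```text
clock: 25.7
position: [0.4049, -0.3517, 0.0539]
ee_rot: [3.134, 0.206, 0.002]
force: [0.4, 0.1, -0.1]
width: 0.648
gripper_force: 0.0
```

```bash
python3 - <<'E'
from h import *
for i in range(2):
    im=vision.get_image('side'); o=cut_out('eye_grip',im)
    if o:
        P=pts(im,o[0]['mask']); c,sn=np.cos(.131),np.sin(.131)
        Q=(P-[.593,-.327,0])@np.array([[c,-sn,0],[sn,c,0],[0,0,1]])*1000
        print(o[0]['confidence'],len(Q)); 
        for z in range(20,200,20):
            k=(Q[:,2]>=z)&(Q[:,2]<z+20)
            if k.any(): print(z,k.sum(),np.round(np.median(Q[k,:2],0)))
cv2.imwrite('pics/h9.png',cv2.resize(cv2.cvtColor(im['frame'],4)[90:240,180:310],None,fx=4,fy=4,interpolation=3))
E
```

```text
0.55 287
40 19 [ 39. -10.]
60 28 [35. -7.]
80 35 [33. -6.]
100 31 [28. -3.]
120 47 [24. -4.]
140 51 [27.  6.]
160 59 [22.  8.]
180 2 [22. 10.]
0.81 231
40 21 [33. -4.]
60 34 [31. -2.]
80 35 [26. -1.]
100 34 [25. -1.]
120 45 [22. -1.]
140 30 [26. 16.]
160 25 [22. 14.]
```

```bash
python3 -c "
from h import *
im=hook()"
```

```text
clock 25.9 f [ 0.1  0.5 -0.5] tcp stand [-190.2    0.4   53.5] eye_top x~ -85.2 z~ 94.0
155 6 [-2, 0, 3, 17, 19, 23]
159 12 [-4, -2, -1, 1, 2, 15, 16, 18, 19, 21, 24, 25]
163 11 [-2, 3, 5, 8, 8, 10, 11, 13, 16, 17, 20]
167 18 [-2, 0, 2, 3, 4, 5, 5, 8, 10, 12, 13, 14, 16, 17, 18, 19, 21, 22]
171 19 [-6, -4, -1, -1, 5, 6, 6, 8, 10, 11, 12, 12, 14, 16, 17, 20, 20, 22, 25]
175 24 [-6, -5, -4, 0, 4, 5, 6, 7, 7, 8, 9, 11, 11, 11, 13, 13, 13, 15, 15, 17, 18, 19, 21, 23]
179 12 [-6, -4, -2, -1, 9, 11, 12, 21, 22, 24, 26, 27]
183 9 [-7, -4, -4, 0, 0, 22, 23, 24, 26]
187 11 [-6, -6, -4, -3, 1, 1, 21, 22, 23, 23, 25]
191 10 [1, 1, 1, 2, 3, 3, 20, 22, 26, 26]
195 5 [2, 3, 22, 22, 26]
199 8 [2, 3, 20, 21, 22, 22, 24, 26]
203 5 [1, 3, 3, 18, 23]
207 8 [1, 1, 2, 17, 19, 19, 22, 23]
211 11 [-1, 0, 1, 2, 4, 9, 12, 13, 16, 19, 19]
215 14 [-2, -1, 0, 2, 2, 4, 5, 6, 8, 11, 13, 14, 16, 17]
219 10 [-2, 0, 3, 4, 7, 9, 9, 11, 12, 13]
223 7 [-2, -2, -1, 2, 2, 5, 6]
227 6 [-3, -1, 0, 1, 5, 6]
231 3 [0, 2, 5]
235 5 [-1, 0, 1, 2, 4]
239 3 [0, 1, 4]
243 6 [-1, -1, 1, 2, 4, 5]
247 3 [-1, 1, 4]
251 5 [-1, 0, 1, 2, 4]
255 5 [-1, -1, 1, 2, 3]
259 4 [0, 3, 4, 6]
263 4 [-1, 0, 1, 3]
267 2 [-4, -2]
271 8 [-7, -7, -6, -4, 0, 2, 4, 7]
```

It hangs and swings a little. I'll retreat further and wait for it to settle.

Request:
{"method": "play_rows", "body": {
  "increments": "-1 0 0 0 0.3; -1 0 0 0 0.3; -1 0 0 0 0.3; 0 0 0 0 0.3; 0 0 0 0 0.3"
}}

```text
clock: 26.37
position: [0.3725, -0.3562, 0.0538]
ee_rot: [3.135, 0.202, -0.0]
force: [0.4, -0.4, -0.6]
width: 0.65
gripper_force: 0.0
```

Request:
{"method": "play_rows", "body": {
  "increments": "0 0 0 0 0.3; 0 0 0 0 0.3; 0 0 0 0 0.3; 0 0 0 0 0.3; 0 0 0 0 0.3"
}}

```text
clock: 26.78
position: [0.3739, -0.3557, 0.0536]
ee_rot: [3.135, 0.205, 0.0]
force: [-0.7, -0.3, 0.4]
width: 0.646
gripper_force: 0.0
```

```bash
cat > w.py <<'E'
from h import *
for i in range(14):
    im=vision.get_image('side'); r=[]
    P=pts(im,np.ones((384,512),bool)); c,sn=np.cos(.131),np.sin(.131)
    Q=(P-[.593,-.327,0])@np.array([[c,-sn,0],[sn,c,0],[0,0,1]])*1000
    for a,b,lo in ((45,65,-60),(232,262,-60)):
        k=(Q[:,2]>a)&(Q[:,2]<b)&(abs(Q[:,0])<60)&(abs(Q[:,1])<25); r.append(np.round(np.median(Q[k,:2],0),1).tolist() if k.any() else None)
    print(round(arm.observe()['clock'],2),r)
print(cut_out('eye_grip',im)[0]['confidence'])
cv2.imwrite('pics/fin.png',cv2.resize(cv2.cvtColor(im['frame'],4)[90:240,180:310],None,fx=4,fy=4,interpolation=3))
E
python3 w.py
```

```text
26.83 [[4.5, 0.7], [-1.5, 0.7]]
26.88 [[-2.6, 2.7], [-3.9, 1.1]]
26.93 [[-8.2, 6.1], [-6.3, 1.7]]
26.98 [[-9.3, 8.1], [-6.7, 1.6]]
27.03 [[-9.0, 7.1], [-7.3, 1.0]]
27.08 [[-7.7, 6.2], [-6.8, 0.9]]
27.13 [[-6.9, 8.4], [-5.3, 0.8]]
27.18 [[-2.6, 6.0], [-3.1, 1.1]]
27.23 [[5.8, 4.6], [-1.0, 0.7]]
27.28 [[12.8, 4.2], [1.1, 1.5]]
27.33 [[20.9, 3.2], [3.5, 1.0]]
27.38 [[25.1, 3.4], [3.8, 1.5]]
27.43 [[28.1, 2.7], [4.3, 0.5]]
27.48 [[26.6, 3.3], [4.4, 1.0]]
0.7
```

Request:
{"method": "play_rows", "body": {
  "increments": "0 0 0 0 0.3; 0 0 0 0 0.3; 0 0 0 0 0.3; 0 0 0 0 0.3; 0 0 0 0 0.3"
}}

```text
clock: 27.95
position: [0.3736, -0.3558, 0.0536]
ee_rot: [3.135, 0.205, 0.0]
force: [0.6, -0.2, -0.3]
width: 0.651
gripper_force: 0.0
```

Request:
{"method": "play_rows", "body": {
  "increments": "0 0 0 0 0.3; 0 0 0 0 0.3; 0 0 0 0 0.3; 0 0 0 0 0.3; 0 0 0 0 0.3"
}}

```text
clock: 28.37
position: [0.3736, -0.3558, 0.0536]
ee_rot: [3.135, 0.205, -0.0]
force: [-0.1, 0.6, -0.4]
width: 0.652
gripper_force: 0.0
```

Request:
{"method": "play_rows", "body": {
  "increments": "0 0 0 0 0.3; 0 0 0 0 0.3; 0 0 0 0 0.3; 0 0 0 0 0.3; 0 0 0 0 0.3"
}}

```text
clock: 28.78
position: [0.3736, -0.3558, 0.0536]
ee_rot: [3.135, 0.205, 0.0]
force: [0.8, 0.3, -0.1]
width: 0.649
gripper_force: 0.0
```

Request:
{"method": "play_rows", "body": {
  "increments": "0 0 0 0 0.3; 0 0 0 0 0.3; 0 0 0 0 0.3; 0 0 0 0 0.3; 0 0 0 0 0.3"
}}

```text
clock: 29.2
position: [0.3736, -0.3558, 0.0536]
ee_rot: [3.135, 0.205, -0.0]
force: [-0.7, -0.5, 0.4]
width: 0.652
gripper_force: 0.0
```

Request:
{"method": "play_rows", "body": {
  "increments": "0 0 0 0 0.3; 0 0 0 0 0.3; 0 0 0 0 0.3; 0 0 0 0 0.3; 0 0 0 0 0.3"
}}

```text
clock: 29.62
position: [0.3736, -0.3558, 0.0536]
ee_rot: [3.135, 0.205, -0.0]
force: [0.2, 0.2, -0.7]
width: 0.652
gripper_force: 0.0
```

Request:
{"method": "play_rows", "body": {
  "increments": "0 0 0 0 0.3; 0 0 0 0 0.3; 0 0 0 0 0.3; 0 0 0 0 0.3; 0 0 0 0 0.3"
}}

```text
clock: 30.03
position: [0.3736, -0.3558, 0.0536]
ee_rot: [3.135, 0.205, -0.0]
force: [-0.2, -0.2, 0.3]
width: 0.652
gripper_force: 0.0
```

Request:
{"method": "play_rows", "body": {
  "increments": "0 0 0 0 0.3; 0 0 0 0 0.3; 0 0 0 0 0.3; 0 0 0 0 0.3; 0 0 0 0 0.3"
}}

```text
clock: 30.45
position: [0.3736, -0.3558, 0.0536]
ee_rot: [3.135, 0.205, 0.0]
force: [-0.3, -0.0, -0.2]
width: 0.651
gripper_force: 0.0
```

Request:
{"method": "play_rows", "body": {
  "increments": "0 0 0 0 0.3; 0 0 0 0 0.3; 0 0 0 0 0.3; 0 0 0 0 0.3; 0 0 0 0 0.3"
}}

```text
clock: 30.87
position: [0.3736, -0.3558, 0.0536]
ee_rot: [3.135, 0.205, -0.0]
force: [0.1, -0.1, -0.0]
width: 0.651
gripper_force: 0.0
```

Request:
{"method": "play_rows", "body": {
  "increments": "0 0 0 0 0.3; 0 0 0 0 0.3; 0 0 0 0 0.3; 0 0 0 0 0.3; 0 0 0 0 0.3"
}}

```text
clock: 31.28
position: [0.3736, -0.3558, 0.0536]
ee_rot: [3.135, 0.205, 0.0]
force: [0.4, -0.3, -0.2]
width: 0.653
gripper_force: 0.0
```

Request:
{"method": "play_rows", "body": {
  "increments": "0 0 0 0 0.3; 0 0 0 0 0.3; 0 0 0 0 0.3; 0 0 0 0 0.3; 0 0 0 0 0.3"
}}

```text
clock: 31.7
position: [0.3736, -0.3558, 0.0536]
ee_rot: [3.135, 0.205, -0.0]
force: [-0.7, -0.3, 0.0]
width: 0.648
gripper_force: 0.0
```

Request:
{"method": "play_rows", "body": {
  "increments": "0 0 0 0 0.3; 0 0 0 0 0.3; 0 0 0 0 0.3; 0 0 0 0 0.3; 0 0 0 0 0.3"
}}

```text
clock: 32.12
position: [0.3736, -0.3558, 0.0536]
ee_rot: [3.135, 0.205, -0.0]
force: [-0.2, 0.3, 0.2]
width: 0.65
gripper_force: 0.0
```

Request:
{"method": "play_rows", "body": {
  "increments": "0 0 0 0 0.3; 0 0 0 0 0.3; 0 0 0 0 0.3; 0 0 0 0 0.3; 0 0 0 0 0.3"
}}

```text
clock: 32.53
position: [0.3736, -0.3558, 0.0536]
ee_rot: [3.135, 0.205, 0.0]
force: [0.9, 0.5, -0.1]
width: 0.649
gripper_force: 0.0
```

```bash
python3 w.py
```

```text
32.58 [[7.5, 4.9], [-1.0, 0.5]]
32.63 [[7.0, 4.9], [-0.8, 0.8]]
32.68 [[6.3, 4.5], [-0.8, 1.6]]
32.73 [[5.7, 4.4], [-0.7, 1.4]]
32.78 [[4.3, 5.6], [-1.4, 1.5]]
32.83 [[5.4, 4.5], [-1.2, 1.1]]
32.88 [[4.0, 4.9], [-0.8, 0.9]]
32.93 [[5.6, 4.9], [-1.1, 1.1]]
32.98 [[4.6, 5.2], [-1.1, 1.3]]
33.03 [[4.6, 4.7], [-1.4, 1.0]]
33.08 [[5.9, 4.6], [-1.0, 0.8]]
33.13 [[6.4, 4.0], [-1.2, 1.2]]
33.18 [[6.5, 4.4], [-0.9, 1.5]]
33.23 [[6.0, 4.4], [-1.0, 1.5]]
0.54
```

```bash
python3 -c "
from cell import job
print(job.sign_off())"
```

```text
the job is handed in; nothing more can be done
None
```

The towing eye hangs nearly still in the hook's bowl below the shut keeper, after a hold of about 2.9 N on the stop and a tug of about 7 N; handed in at about 33 s, no verdict was shown, and I viewed 11 pictures, one over the limit of 10.

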